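# Assemble the demonstration pump's shaft stack

### The arm

A 6-joint arm with a two-finger parallel gripper is mounted at the origin on the work surface. World frame = base frame: x ahead of the robot, y to its left, z up, the work surface at z = 0. Lengths are in mm, angles in rad, forces in N, time in s.
With the tool pointing down it reaches from about 275 to 1000 mm from the base axis. Payload 8.4 kg.
Tool frame: the origin (TCP) lies at the very end of the fingers, on their centre line; the grasp point (between the pads) lies 19 mm behind it; z points along the fingers, x is the direction in which the jaws open and shut, and the axes are right-handed (so a half turn about z gives the same grasp; the last joint's range is limited). The gripper opens to 85 mm and grips with 20 to 120 N. Pads are 22 mm wide; open, the fingers measure 114 mm over their backs; the gripper's body (76 mm by 85 mm) begins 54 mm behind the grasp point. The pads swing forward as they close: fully open they stand 13 mm farther back than shut.
Start: joints at [1.142, 0.353, 1.633, -0, 1.155, -0.002], TCP at [258.724, 568.937, 210.781] pointing down, gripper open.
Joint ranges: [-2.63, 2.63], [-0.92, 2.1], [0.06, 2.66], [-1.3, 4.44], [0, 2.69], [-3.02, 3.02]. Speed limits (rad/s): [2.22, 2.22, 2.79, 3.14, 3.14, 3.14].

### API

Orientations are given as a unit quaternion [w, x, y, z].
In Python, from workcell import ctrl gives the robot as it stands.
- The arm moves only by the shell command python3 -m inch 'ROWS' [FORCE]. ROWS is JSON, a list of rows, each an object with "fingers": the opening in per cent of the stroke, from 0 (shut) to 100 (fully open); "dp": the shift along the tool's x, y, z in m, a list of three; "angular": the turn, a rotation vector about the tool's x, y, z in degrees, a list of three. In form: [{"fingers": fingers, "dp": [x, y, z], "angular": [rx, ry, rz]}, ...]. A call has 1 to 8 rows; each row shifts and turns the commanded pose from where the row before left it, along the tool's axes as they then stand; what a row does not reach is not made up. A row lasts 1/10 s, in which the tool goes at most 50 mm and 8.59 degrees, less where a joint would pass 70% of its speed; a pose out of reach is approached as far as the arm can. A call is refused whole if a number of a shift passes 0.05 or a number of a turn 8.59, either way. A call with a gripper value outside its range is refused whole. The fingers move at their own pace and stop on an object; FORCE is the grip in N (left out, the last holds). Time passes only in rows, so rows that do not move let the fingers close. It gives the time, the measured TCP pose, the force and the opening at its end, in the units of the state.
- ctrl.get_state(): the state, without advancing time (a new reading comes with each control period).
- ctrl.grab_frame(name): name is "scene" or "top" or "wrist"; returns a dict with "color" (384x512x3 uint8, red, green, blue), "mtx" (3x3 intrinsics, pixels), "xyz" and "attitude" of the camera in the world. Camera axes: x right, y down, z forward; pixel columns grow to the right and rows downward; lengths in mm; the calibration is good to about 2 mm. A picture is of the moment at which its call begins. There is no depth.
- ctrl.finish_job(): hands the job in, once; it reports no verdict.
Trained networks look in a picture, given as the dict that the camera call returned (one of the last four; its "shot" number tells which), for a name from the list of things; names that differ only in an ending like _2 or _b are one class to them, and where a whole thing is asked for, a point or a joint stands for the part that bears it (a point fixed in the world has none). Each returns a list of dicts, best first, with "p" (0 to 1); they miss things now and then, are a little off and sometimes report something else, mostly with a low value. They report only what shows in the picture. A call takes as long as a camera call. They do not tell look-alikes from the thing itself.
- ctrl.search_frame(picture, label): "xyz" ([x, y, z] in mm, in the coordinates of the camera as it stood for that picture, good to about 4 mm: the middle of the surface that is visible of it).
- ctrl.trace(picture, label): "pixels" (384x512 bool, what is visible of it).
- ctrl.tip_of(picture, label): "xyz" ([x, y, z] in mm, in the coordinates of the camera as it stood for that picture, good to about 4 mm: a listed point, or the origin of a listed thing).
The state is a dict: "time_s": time; "qpos": joint angles; "qd": joint speeds; "joint_efforts": joint torques, N m; "tcp_pos": TCP position; "tool_rot": TCP orientation; "wrist_force": force on the tool from outside, world axes, zero at the start; "torque": the same for the moment, N m; "finger_gap": opening from 0.0 (shut) to 1.0 (fully open).
Only numpy, scipy, OpenCV 4.12 (cv2) and the standard library are available. Lean on these libraries where they do the work, as an engineer would, in place of code of your own. Each camera call takes 0.05 s, during which the arm holds its last target.

### The job

Get the classroom pump ready for the lesson: take the brass retaining cap off the shaft and set it down on the desk, then stack on the shaft the bearing, every spacer ring there is in the rack (one to three), and the washer, in that order, each fully home and lying flat before the next kind goes on. Finish by putting the cap back on the shaft so that it sits down on the washer. Leave the pipe nipples standing in the rack and do not disturb the books or the gauge.

Things in the scene. Friction and masses are not known exactly. Their poses are not given: they have to be found in the camera images.
- pump: Fixed demonstration pump: blue round base 100 mm diameter, 20 mm high; on it a grey boss (44 mm diameter, top at 45 mm; 60 mm diameter where it meets the base); from the boss a bare upright steel shaft 20 mm diameter up to 121 mm, tip tapered over its last 4 mm to 14 mm. Origin: centre of underside on the desk, z up. It starts in varying places.
- shaft_seat (a point): Centre of the flat boss top, on the shaft's axis, 45 mm above the desk: the bearing's underside rests here. z along the shaft, up.
- shaft_tip (a point): Centre of the shaft's top end, 121 mm above the desk, 76 mm above shaft_seat.
- cap_center (a point): Centre (half-way up) of the ribbed brass retaining cap: a cup turned upside down, 46 mm outer diameter (ribs 2 mm more to look at), 44 mm high, with a blind bore from below, 24 mm diameter and 34 mm deep. z up when its mouth is down. It starts hung on the shaft's tip (underside 87 mm above the desk), loose, lifts straight off. 250 g.
- bearing_center (a point): Centre of the ball bearing: steel ring 58 mm outer diameter, 30 mm high, bore 24 mm, balls showing in a dark groove. Lies flat on the desk, z up; same both ways round. About 350 g.
- washer_center (a point): Centre of the thick dark steel washer: 64 mm outer diameter, 8 mm thick, bore 24 mm. Lies flat on the desk, z up. The bearing and the washer may have changed places. About 120 g.
- rack: Fixed wooden rack: board 70 mm (its x) by 310 mm (its y), 12 mm thick, with a row of five round pedestals along its y at -124, -62, 0, 62 and 124 mm, 36 mm diameter, tops 36 mm above the desk, each with a pin 18 mm diameter, 8 mm tall. Parts stand over the pins; those in neighbouring places are too close for fingers between them along y, so only the sides towards the rack's +x and -x are open. Origin: centre of underside, z up.
- spacer1_center (a point): Centre of a plain aluminium spacer ring: 52 mm outer diameter, 10 mm thick, bore 24 mm, lying flat over a rack pin, underside 36 mm above the desk, z up. The three are alike; one to three are present (an absent one reads None), in any of the rack's places. About 90 g.
- spacer2_center (a point): Centre of a plain aluminium spacer ring: 52 mm outer diameter, 10 mm thick, bore 24 mm, lying flat over a rack pin, underside 36 mm above the desk, z up. The three are alike; one to three are present (an absent one reads None), in any of the rack's places. About 90 g.
- spacer3_center (a point): Centre of a plain aluminium spacer ring: 52 mm outer diameter, 10 mm thick, bore 24 mm, lying flat over a rack pin, underside 36 mm above the desk, z up. The three are alike; one to three are present (an absent one reads None), in any of the rack's places. About 90 g.
- nipple1_center (a point): Centre of a steel pipe nipple (34 mm diameter tube, 60 mm tall, threads at both ends) standing over a rack pin in any of the rack's places; to be left standing.
- nipple2_center (a point): Centre of a steel pipe nipple (34 mm diameter tube, 60 mm tall, threads at both ends) standing over a rack pin in any of the rack's places; to be left standing.
- books: Stack of four books, 145 x 200 mm, 82 mm high; origin at the centre of its underside. Leave alone.
- gauge: Pressure gauge lying face up, 72 mm diameter, 28 mm high, with a 35 mm stem; origin under its centre. Leave alone.
There are look-alikes about, which are no part of the job. Several things have the shape of the pump; the one meant has the colours described above.

How it is judged:
By the outcome, as a careful person would: the job done as asked, in the order asked, and still so for the second after the job is handed in, with the robot touching nothing.
Of spacer1, spacer2, spacer3 only 1 to 3 are there at a start; the rules pass over those that are not, and their reading is None.
At some moment in a run one of bearing, washer may be knocked a few centimetres aside while the robot is not near it.
It also fails if it takes over 208 s, if anything falls off the work surface, if the arm or the gripper's body presses on something with over 40 N, if the wrist force passes 120 N, or if a joint passes its speed limit or range.

## Working session

There is one attempt and no reset: what is moved stays moved. The work goes in short steps, Python scripts to look and compute and a shell command to move; the robot and the scene stay as the last step left them, time stands still between calls to the robot, and variables do not carry over. Pictures are saved under pics/ and viewed, and the job is handed in when it is done.

```bash
ls; mkdir -p pics
python3 - <<'E'
from workcell import ctrl
import cv2
print(ctrl.get_state())
for n in ["scene","top","wrist"]:
    f=ctrl.grab_frame(n); print(n,f["mtx"],f["xyz"],f["attitude"],f["shot"])
    cv2.imwrite(f"pics/{n}0.png",f["color"][:,:,::-1])
E
```

```text
pics
{'time_s': 0.0, 'qpos': array([ 1.14162573e+00,  3.53641950e-01,  1.63413996e+00,  5.26352823e-06,
        1.15516546e+00, -2.39533364e-03]), 'qd': array([ 0.00017601, -0.00012603, -0.00021015, -0.00072798,  0.00067705,
        0.00094589]), 'joint_efforts': array([-2.02167204e-03, -6.05236244e+01, -3.42079496e+01, -1.57206414e-04,
        9.07876936e-03,  4.33827864e-06]), 'tcp_pos': array([258.50060707, 568.49246218, 210.06306342]), 'tool_rot': array([ 3.63278668e-04,  8.40814711e-01,  5.41322605e-01, -5.71708623e-04]), 'wrist_force': array([-0.29211447, -0.18562845, -0.62354179]), 'torque': array([0.01232009, 0.043152  , 0.02563862]), 'finger_gap': 1.0025577502865743}
scene [[349.53848221   0.         255.61593613]
 [  0.         349.53848221 191.3674056 ]
 [  0.           0.           1.        ]] [942.89919432 712.45982139 684.01812407] [-0.12345579  0.22322134  0.84669538 -0.46694522] 1
top [[404.73336048   0.         256.51824945]
 [  0.         404.73336048 185.3892055 ]
 [  0.           0.           1.        ]] [ 406.25740476  -34.64998906 1095.21031026] [ 0.03204313 -0.70135927  0.70973042 -0.05788911] 2
wrist [[342.10727793   0.         254.34499142]
 [  0.         342.10727793 193.94620623]
 [  0.           0.           1.        ]] [182.11566818 602.29097102 373.61827162] [0.13649213 0.82968008 0.53410393 0.08794229] 3
```

View pics/scene0.png

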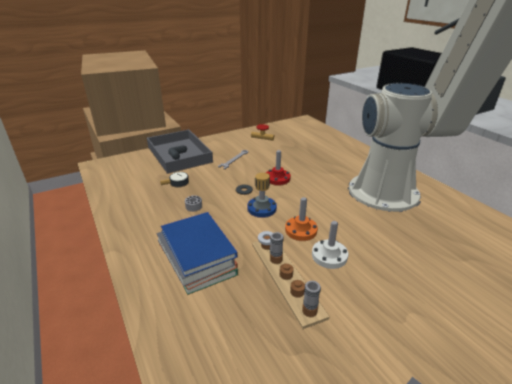

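View pics/top0.png

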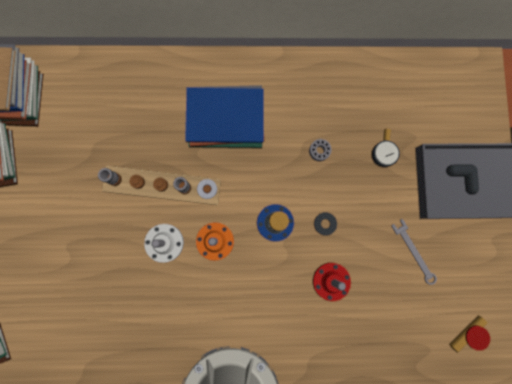

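View pics/wrist0.png

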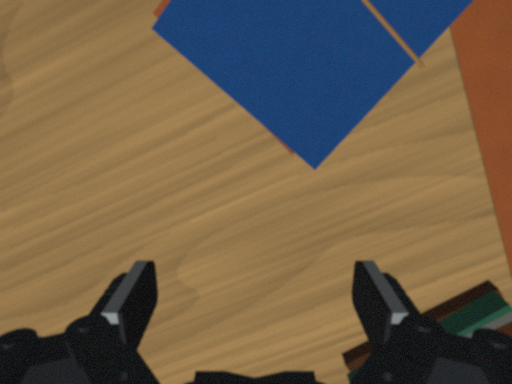

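The top view shows the pump (blue base, brass cap) at about (276,223), the washer at (325,224), the bearing at (320,150) and one spacer at the rack's right end (207,188). The nipples are at (110,177) and (182,185). The white, orange and red pumps are look-alikes.

```bash
cat > h.py <<'E'
from workcell import ctrl
import numpy as np, cv2
from scipy.spatial.transform import Rotation as R
def rot(q): return R.from_quat([q[1],q[2],q[3],q[0]]).as_matrix()
def plane(f,u,v,z):
    d=rot(f["attitude"])@np.linalg.inv(f["mtx"])@np.array([u,v,1.]); o=np.array(f["xyz"]); return o+d*(z-o[2])/d[2]
def proj(f,p):
    c=f["mtx"]@(rot(f["attitude"]).T@(np.array(p,float)-f["xyz"])); return c[:2]/c[2]
def world(f,x): return rot(f["attitude"])@np.array(x)+f["xyz"]
def save(f,n,crop=None,k=1):
    im=f["color"][:,:,::-1]
    if crop: a,b,c,d=crop; im=im[b:d,a:c]
    cv2.imwrite("pics/"+n,cv2.resize(im,None,fx=k,fy=k,interpolation=cv2.INTER_CUBIC))
def st():
    s=ctrl.get_state(); T=rot(s["tool_rot"])
    print("t%.2f"%s["time_s"],"tcp",s["tcp_pos"].round(1),"tx",T[:,0].round(3),"tz",T[:,2].round(3),"F",s["wrist_force"].round(1),"gap%.3f"%s["finger_gap"],"q",s["qpos"].round(2)); return s,T
def go(target,dirx=None):
    """remaining shift in tool axes (m) to world target; turn about tool z (deg) to have tool x along dirx (mod half turn)"""
    s,T=st(); d=T.T@(np.array(target)-s["tcp_pos"])/1000; print("dp",d.round(4))
    if dirx is not None:
        v=T.T@np.array([dirx[0],dirx[1],0]); a=np.degrees(np.arctan2(v[1],v[0])); a=(a+90)%180-90; print("rz",a.round(2),"q6",s["qpos"][5].round(2))
    t=R.from_matrix(T); 
    # tilt error
    e=T.T@np.array([0,0,-1]); ax=np.cross([0,0,1],e); print("tilt",np.degrees(ax).round(2))
E
python3 - <<'E'
from h import *
L=["pump","cap_center","bearing_center","washer_center","rack","spacer1_center","nipple1_center","books","gauge"]
for cam in ["top","scene"]:
    f=ctrl.grab_frame(cam); print(cam); save(f,cam+"1.png",(90,80,410,310) if cam=="top" else (140,130,360,330),2.4 if cam=="top" else 3)
    for l in L:
        r=ctrl.tip_of(f,l); print(l,[(world(f,a["xyz"]).round(0).tolist(),round(a["p"],2)) for a in r])
E
```

```text
top
pump [([395.0, 36.0, 4.0], 0.86), ([395.0, 173.0, 2.0], 0.78), ([289.0, -267.0, -0.0], 0.72), ([442.0, -120.0, -5.0], 0.59)]
cap_center [([450.0, -121.0, 111.0], 0.8)]
bearing_center [([639.0, -249.0, 15.0], 0.59)]
washer_center [([437.0, -257.0, 7.0], 0.84), ([639.0, -251.0, 18.0], 0.42)]
rack [([548.0, 182.0, 0.0], 0.82), ([534.0, 55.0, 40.0], 0.55)]
spacer1_center []
nipple1_center [([563.0, 301.0, 67.0], 0.63), ([547.0, 184.0, 2.0], 0.32)]
books [([727.0, 5.0, -1.0], 0.74)]
gauge [([627.0, -432.0, -1.0], 0.7)]
scene
pump [([290.0, -263.0, 3.0], 0.92), ([395.0, 175.0, 4.0], 0.69), ([398.0, 35.0, 4.0], 0.67), ([446.0, -127.0, 2.0], 0.61)]
cap_center [([448.0, -128.0, 107.0], 0.68), ([440.0, -259.0, 4.0], 0.58)]
bearing_center [([642.0, -251.0, 15.0], 0.65), ([734.0, 6.0, 4.0], 0.64)]
washer_center [([444.0, -261.0, 3.0], 0.51)]
rack [([550.0, 186.0, 0.0], 0.56)]
spacer1_center []
nipple1_center [([563.0, 300.0, 65.0], 0.82)]
books [([732.0, 4.0, 3.0], 0.87)]
gauge [([629.0, -433.0, 2.0], 0.88)]
```

Run:
```python
from h import *
L={"washer_center":8,"bearing_center":30,"spacer1_center":46,"cap_center":131}
f=ctrl.grab_frame("top")
for l,z in L.items():
    for a in ctrl.trace(f,l):
        m=a["pixels"].astype(np.uint8); c=max(cv2.findContours(m,0,2)[0],key=cv2.contourArea); (u,v),r=cv2.minEnclosingCircle(c); M=cv2.moments(c)
        print(l,a["p"],(u,v,r),plane(f,u,v,z).round(1))
```

```text
washer_center 0.92 (325.1197204589844, 223.71127319335938, 11.71197509765625) [ 439.4 -258.9    8. ]
washer_center 0.38 (384.5, 147.5, 18.828269958496094) [ 647.8 -432.3    8. ]
bearing_center 0.86 (319.6366271972656, 150.4071044921875, 11.707942962646484) [ 636.  -246.5   30. ]
spacer1_center 0.23 (319.80841064453125, 150.18223571777344, 11.947600364685059) [ 633.1 -243.8   46. ]
cap_center 0.89 (278.5447692871094, 221.02984619140625, 9.658407211303711) [ 443.4 -122.1  131. ]
```

View pics/top1.png

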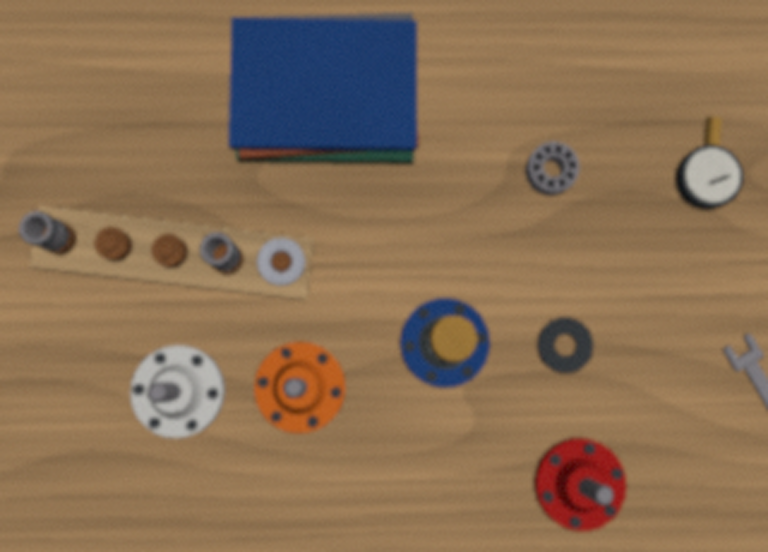

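View pics/scene1.png

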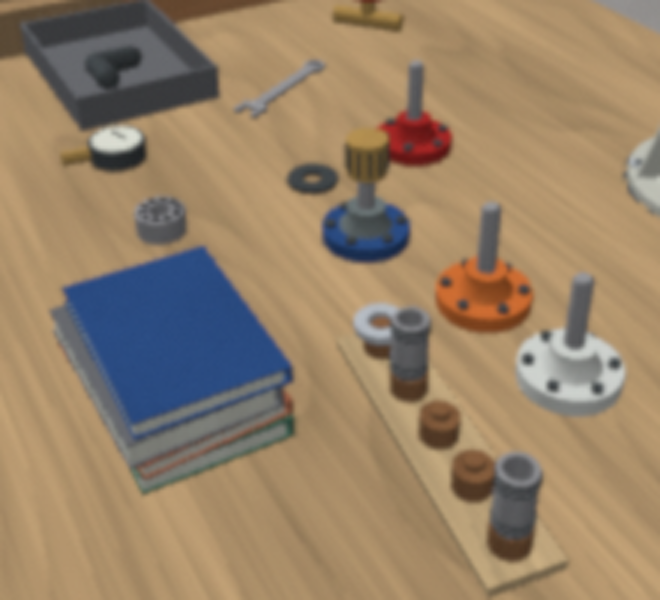

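Run:
```python
from h import *
from scipy.optimize import least_squares
F=[ctrl.grab_frame("top"),ctrl.grab_frame("scene")]
for f,box in zip(F,[(245,195,305,250),(240,185,285,220)]):
    im=f["color"]; hsv=cv2.cvtColor(im,cv2.COLOR_RGB2HSV)
    m=cv2.inRange(hsv,(100,120,40),(125,255,255)); k=np.zeros_like(m); a,b,c,d=box; k[b:d,a:c]=m[b:d,a:c]
    c=np.vstack(cv2.findContours(k,0,1)[0]); hull=cv2.convexHull(c).astype(np.float32)
    P=np.array([plane(f,u,v,14)[:2] for u,v in cv2.convexHull(c)[:,0]])
    r=least_squares(lambda p:np.hypot(*(P-p[:2]).T)-p[2],[445,-124,50],loss="soft_l1")
    print("pump",r.x.round(1),(k>0).sum())
# points by cap top: top img
f=F[0]
for n,u,v,z in [("spacer",207.1,188.3,46),("nip far",90+38/2.4,80+231/2.4,96),("nip near",90+217/2.4,80+250/2.4,96),("ped",90+113/2.4,80+243/2.4,44)]:
    print(n,plane(f,u,v,z).round(1))
r=ctrl.trace(f,"rack")
print([x["p"] for x in r])
m=r[0]["pixels"].astype(np.uint8); c=np.vstack(cv2.findContours(m,0,2)[0]);print(cv2.minAreaRect(c))
P=np.array([plane(f,u,v,12)[:2] for u,v in c[:,0]],np.float32); print(cv2.minAreaRect(P))
go([445,-124,250],(1,0))
print(proj(F[1],[445,-124,0]))
```

```text
pump [ 444.5 -123.    46.6] 442
pump [ 447.1 -120.1   51.2] 208
spacer [533.9  54.7  46. ]
nip far [560.2 299.1  96. ]
nip near [538.8 116.2  96. ]
ped [554.4 236.   44. ]
[0.64]
((160.9416046142578, 184.9996795654297), (115.33174896240234, 26.095081329345703), 6.666659832000732)
((548.2210693359375, 179.99227905273438), (306.4546203613281, 70.16458129882812), 82.66161346435547)
t1.55 tcp [258.7 568.9 210.8] tx [ 0.414  0.91  -0.   ] tz [ 0. -0. -1.] F [-0.6 -0.8 -0.5] gap1.000 q [ 1.14  0.35  1.63 -0.    1.16 -0.  ]
dp [-0.5537  0.4564 -0.0392]
rz 65.55 q6 -0.0
tilt [ 0.  0. -0.]
[261.52218721 208.85030952]
```

```bash
python3 -m inch '[{"fingers":100,"dp":[-0.037,0.0305,0],"angular":[0,0,0]},{"fingers":100,"dp":[-0.037,0.0305,0],"angular":[0,0,0]},{"fingers":100,"dp":[-0.037,0.0305,0],"angular":[0,0,0]},{"fingers":100,"dp":[-0.037,0.0305,0],"angular":[0,0,0]},{"fingers":100,"dp":[-0.037,0.0305,0],"angular":[0,0,0]},{"fingers":100,"dp":[-0.037,0.0305,0],"angular":[0,0,0]},{"fingers":100,"dp":[-0.037,0.0305,0],"angular":[0,0,0]},{"fingers":100,"dp":[-0.037,0.0305,0],"angular":[0,0,0]}]' 60; python3 -m inch '[{"fingers":100,"dp":[-0.037,0.0305,0],"angular":[0,0,0]},{"fingers":100,"dp":[-0.037,0.0305,0],"angular":[0,0,0]},{"fingers":100,"dp":[-0.037,0.0305,0],"angular":[0,0,0]},{"fingers":100,"dp":[-0.037,0.0305,0],"angular":[0,0,0]},{"fingers":100,"dp":[-0.037,0.0305,0],"angular":[0,0,0]},{"fingers":100,"dp":[-0.037,0.0305,0],"angular":[0,0,0]},{"fingers":100,"dp":[0,0,0],"angular":[0,0,0]}]'
python3 - <<'E'
from h import *
f=ctrl.grab_frame("wrist"); save(f,"w1.png",None,1.5); go([444.5,-122,115])
for z in (131,87,45,20): print(z,proj(f,[444.5,-122,z]).round(0))
r=ctrl.tip_of(f,"cap_center"); print([(world(f,a["xyz"]).round(1),a["p"]) for a in r])
r=ctrl.tip_of(f,"pump"); print([(world(f,a["xyz"]).round(1),a["p"]) for a in r])
E
```

```text
time_s: 2.35
tcp_pos: [358.5, 196.8, 211.1]
tool_rot: [0.0, 0.841, 0.542, 0.0]
wrist_force: [1.5, 0.8, 0.1]
finger_gap: 0.997
time_s: 3.05
tcp_pos: [434.4, -84.2, 211.2]
tool_rot: [0.001, 0.842, 0.539, 0.0]
wrist_force: [0.5, 0.8, 0.1]
finger_gap: 0.999
t3.10 tcp [433.4 -81.9 210.9] tx [ 0.418  0.908 -0.   ] tz [ 0. -0. -1.] F [0.5 0.2 0.2] gap1.001 q [-0.19  0.06  2.01 -0.    1.07 -1.33]
dp [-0.0318  0.0268  0.0959]
tilt [ 0.03  0.01 -0.  ]
131 [217. 225.]
87 [222. 205.]
45 [225. 191.]
20 [227. 183.]
[(array([ 446. , -124.9,  110.5]), 0.82)]
[(array([ 286.6, -265.4,    3.7]), 0.82), (array([ 3.980e+02,  1.734e+02, -3.000e-01]), 0.74), (array([398.6,  43.1,  -3.9]), 0.73), (array([ 446.9, -122.7,   -1.1]), 0.59)]
```

View pics/w1.png

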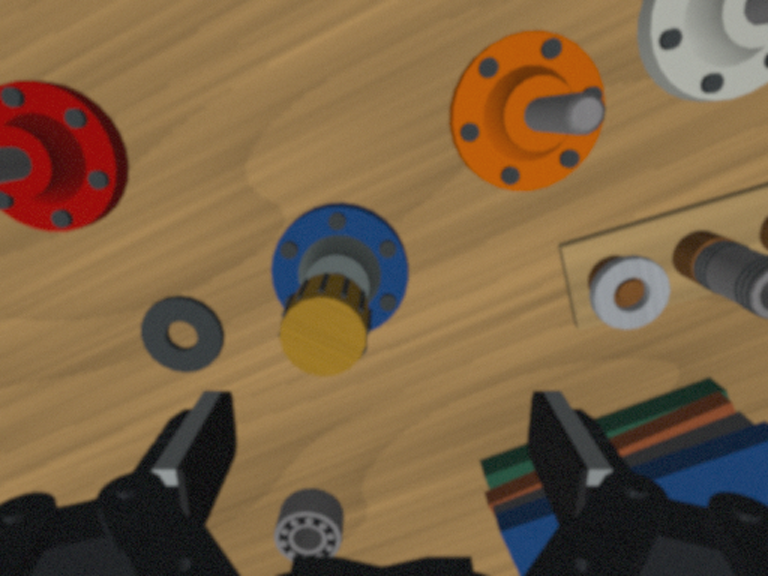

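The wrist view has the cap top at (323,333) in the enlarged picture, about 2 mm from where I predicted it. I'll go over the cap and down on it.

```bash
python3 -m inch '[{"fingers":100,"dp":[-0.032,0.0265,0],"angular":[0,0,0]},{"fingers":100,"dp":[0,0,0],"angular":[0,0,0]},{"fingers":100,"dp":[0,0,0.04],"angular":[0,0,0]},{"fingers":100,"dp":[0,0,0.04],"angular":[0,0,0]},{"fingers":100,"dp":[0,0,0.03],"angular":[0,0,0]},{"fingers":100,"dp":[0,0,0],"angular":[0,0,0]},{"fingers":40,"dp":[0,0,0],"angular":[0,0,0]},{"fingers":40,"dp":[0,0,0],"angular":[0,0,0]}]' 50
python3 -m inch '[{"fingers":40,"dp":[0,0,0],"angular":[0,0,0]},{"fingers":40,"dp":[0,0,0],"angular":[0,0,0]},{"fingers":40,"dp":[0,0,0],"angular":[0,0,0]},{"fingers":40,"dp":[0,0,0],"angular":[0,0,0]}]' 50
python3 - <<'E'
from h import *
f=ctrl.grab_frame("wrist"); save(f,"w2.png",None,1.5); go([444,-122,115])
E
```

```text
time_s: 4.0
tcp_pos: [445.1, -119.1, 102.4]
tool_rot: [0.001, 0.841, 0.542, 0.001]
wrist_force: [0.4, -0.2, -1.0]
finger_gap: 0.69
time_s: 4.4
tcp_pos: [444.7, -120.9, 103.2]
tool_rot: [0.002, 0.841, 0.542, 0.0]
wrist_force: [-6.6, -6.8, 14.5]
finger_gap: 0.508
t4.45 tcp [ 444.7 -120.9  103.2] tx [ 0.413  0.911 -0.002] tz [ 0.002 -0.003 -1.   ] F [-6.3 -7.1 14.1] gap0.508 q [-0.27  0.24  2.07 -0.    0.82 -1.41]
dp [-0.0013 -0.0001 -0.0118]
tilt [ 0.19  0.1  -0.  ]
```

View pics/w2.png

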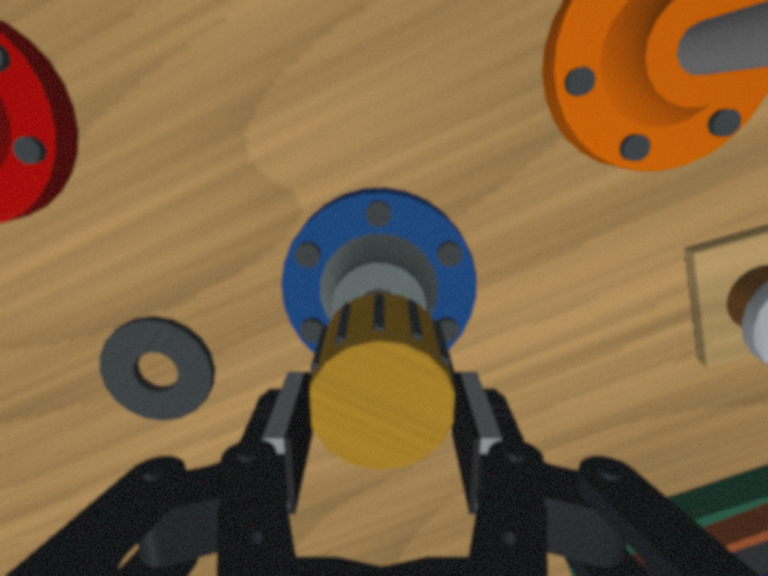

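Cap gripped, with its top centred at (382,405). Next I'll lift it.

```bash
python3 -m inch '[{"fingers":40,"dp":[0,0,-0.02],"angular":[0,0,0]},{"fingers":40,"dp":[0,0,-0.035],"angular":[0,0,0]},{"fingers":40,"dp":[0,0,-0.03],"angular":[0,0,0]},{"fingers":40,"dp":[0,0,0],"angular":[0,0,0]},{"fingers":40,"dp":[0,0,0],"angular":[0,0,0]}]' 50
python3 - <<'E'
from h import *
f=ctrl.grab_frame("wrist"); save(f,"w3.png",None,1.5); go([560,-100,100])
f=ctrl.grab_frame("scene"); save(f,"s3.png",(140,100,360,300),3)
E
```

```text
time_s: 4.95
tcp_pos: [444.3, -119.5, 186.8]
tool_rot: [0.001, 0.841, 0.541, 0.001]
wrist_force: [-0.7, 0.3, -2.9]
finger_gap: 0.504
t5.00 tcp [ 443.5 -119.3  185.7] tx [0.414 0.91  0.   ] tz [ 0. -0. -1.] F [-0.7  0.3 -1.9] gap0.503 q [-0.27  0.12  2.    0.    1.02 -1.41]
dp [0.0658 0.098  0.0858]
tilt [ 0.02 -0.01  0.  ]
```

View pics/w3.png

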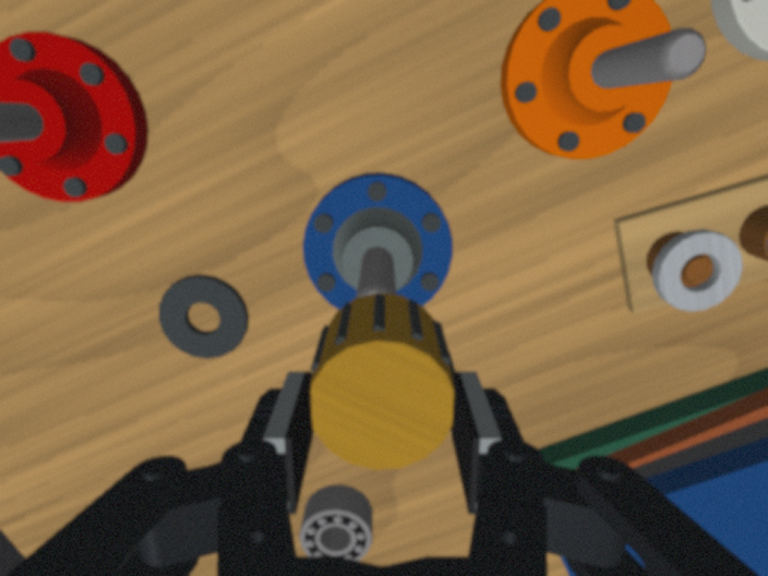

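View pics/s3.png

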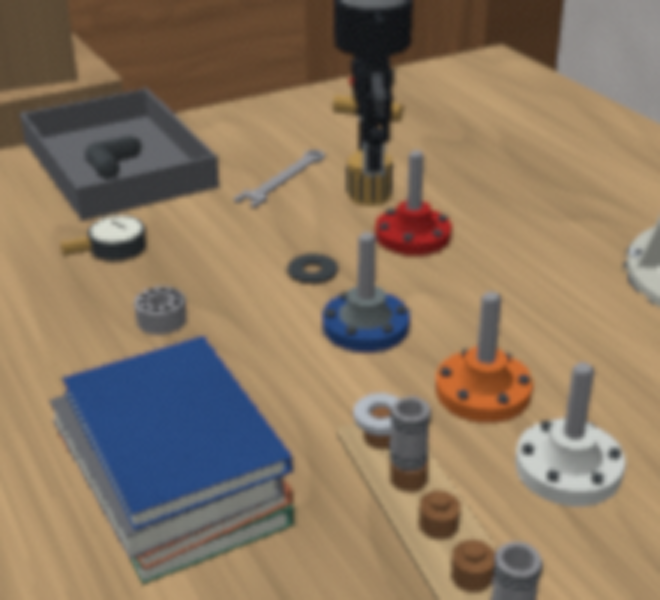

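```bash
python3 -m inch '[{"fingers":40,"dp":[0.022,0.0325,0],"angular":[0,0,0]},{"fingers":40,"dp":[0.022,0.0325,0],"angular":[0,0,0]},{"fingers":40,"dp":[0.022,0.0325,0],"angular":[0,0,0]},{"fingers":40,"dp":[0,0,0.045],"angular":[0,0,0]},{"fingers":40,"dp":[0,0,0.045],"angular":[0,0,0]},{"fingers":40,"dp":[0,0,0.045],"angular":[0,0,0]},{"fingers":40,"dp":[0,0,0.02],"angular":[0,0,0]},{"fingers":40,"dp":[0,0,0],"angular":[0,0,0]}]' 50
python3 -m inch '[{"fingers":40,"dp":[0,0,0],"angular":[0,0,0]},{"fingers":40,"dp":[0,0,0.005],"angular":[0,0,0]},{"fingers":40,"dp":[0,0,0.003],"angular":[0,0,0]},{"fingers":40,"dp":[0,0,0],"angular":[0,0,0]}]' 50
python3 - <<'E'
from h import *
go([560,-100,17])
f=ctrl.grab_frame("wrist")
f=ctrl.grab_frame("top"); save(f,"t4.png",(240,130,360,260),5)
E
```

```text
time_s: 5.85
tcp_pos: [556.0, -99.0, 26.2]
tool_rot: [-0.003, 0.841, 0.541, -0.003]
wrist_force: [0.1, -0.4, -1.5]
finger_gap: 0.504
time_s: 6.25
tcp_pos: [560.3, -99.8, 23.4]
tool_rot: [0.0, 0.841, 0.541, 0.0]
wrist_force: [-1.5, -0.4, -2.0]
finger_gap: 0.504
t6.25 tcp [560.3 -99.8  23.4] tx [0.414 0.91  0.   ] tz [ 0.001 -0.    -1.   ] F [-1.5 -0.4 -2. ] gap0.504 q [-0.18  0.51  1.89 -0.    0.74 -1.32]
dp [-0.0003 -0.0002  0.0064]
tilt [ 0.06 -0.01  0.  ]
```

```bash
python3 -m inch '[{"fingers":40,"dp":[0,0,0.003],"angular":[0,0,0]},{"fingers":40,"dp":[0,0,0.002],"angular":[0,0,0]},{"fingers":40,"dp":[0,0,0],"angular":[0,0,0]}]' 50
python3 -m inch '[{"fingers":40,"dp":[0,0,0.002],"angular":[0,0,0]},{"fingers":40,"dp":[0,0,0],"angular":[0,0,0]},{"fingers":40,"dp":[0,0,0],"angular":[0,0,0]}]' 50
```

```text
time_s: 6.65
tcp_pos: [559.7, -99.7, 17.5]
tool_rot: [-0.0, 0.841, 0.541, -0.0]
wrist_force: [-0.5, -0.2, -2.3]
finger_gap: 0.507
time_s: 6.95
tcp_pos: [560.1, -99.7, 16.5]
tool_rot: [0.0, 0.841, 0.541, 0.0]
wrist_force: [-2.4, 1.2, 7.4]
finger_gap: 0.506
```

```bash
python3 -m inch '[{"fingers":100,"dp":[0,0,0],"angular":[0,0,0]},{"fingers":100,"dp":[0,0,0],"angular":[0,0,0]},{"fingers":100,"dp":[0,0,0],"angular":[0,0,0]},{"fingers":100,"dp":[0,0,-0.04],"angular":[0,0,0]},{"fingers":100,"dp":[0,0,-0.05],"angular":[0,0,0]},{"fingers":100,"dp":[0,0,-0.02],"angular":[0,0,0]},{"fingers":100,"dp":[-0.026,0.033,0],"angular":[0,0,0]},{"fingers":100,"dp":[-0.026,0.033,0],"angular":[0,0,0]}]' 50
python3 -m inch '[{"fingers":100,"dp":[-0.026,0.033,0],"angular":[0,0,0]},{"fingers":100,"dp":[0,0,0],"angular":[0,0,0]},{"fingers":100,"dp":[0,0,0],"angular":[0,0,0]}]' 50
python3 - <<'E'
from h import *
go([637,-248,17])
f=ctrl.grab_frame("wrist"); save(f,"w5.png",None,1.5)
print(proj(f,[637,-248,30]))
for l in["bearing_center","washer_center","cap_center"]: print(l,[(world(f,a["xyz"]).round(1),a["p"]) for a in ctrl.tip_of(f,l)])
f=ctrl.grab_frame("top"); save(f,"t5.png",(90,80,410,310),2.4)
for l in["bearing_center","washer_center"]: print(l,[(world(f,a["xyz"]).round(1),a["p"]) for a in ctrl.tip_of(f,l)])
E
```

```text
time_s: 7.75
tcp_pos: [599.6, -174.8, 127.3]
tool_rot: [0.001, 0.84, 0.542, 0.001]
wrist_force: [1.2, -0.3, -0.1]
finger_gap: 0.999
time_s: 8.05
tcp_pos: [617.4, -212.3, 125.2]
tool_rot: [-0.0, 0.841, 0.541, -0.0]
wrist_force: [-0.4, 1.1, -0.7]
finger_gap: 0.999
t8.05 tcp [ 617.4 -212.3  125.2] tx [0.415 0.91  0.   ] tz [-0.001  0.    -1.   ] F [-0.4  1.1 -0.7] gap0.999 q [-0.33  0.48  1.64  0.    1.02 -1.48]
dp [-0.0244  0.0327  0.1082]
tilt [-0.05 -0.    0.  ]
[225.66458379 226.99152723]
bearing_center [(array([ 639.3, -249.7,   17.8]), 0.81)]
washer_center []
cap_center [(array([ 558.9, -101.8,   23.7]), 0.62)]
bearing_center []
washer_center []
```

View pics/w5.png

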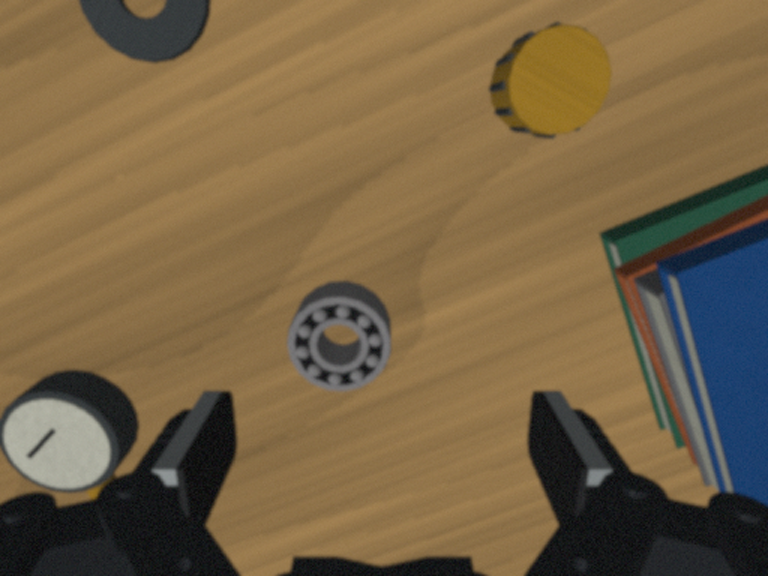

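View pics/t5.png

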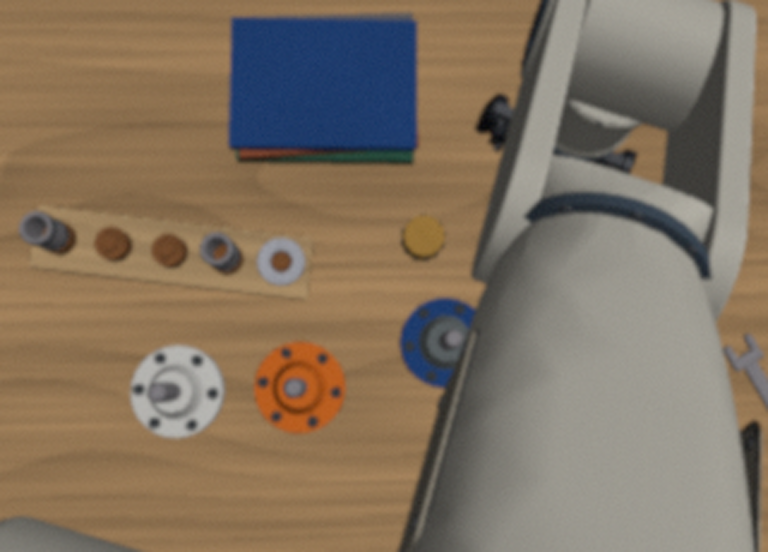

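The bearing's top is at (340,342) in the enlarged picture, within 1 mm of the estimate. I'll close on it once, open, turn 90° and close again, so that it is centred both ways.

```bash
python3 -m inch '[{"fingers":100,"dp":[-0.0235,0.0335,0],"angular":[0,0,0]},{"fingers":100,"dp":[0,0,0.04],"angular":[0,0,0]},{"fingers":100,"dp":[0,0,0.04],"angular":[0,0,0]},{"fingers":100,"dp":[0,0,0.02],"angular":[0,0,0]},{"fingers":100,"dp":[0,0,0.014],"angular":[0,0,0]},{"fingers":100,"dp":[0,0,0],"angular":[0,0,0]},{"fingers":55,"dp":[0,0,0],"angular":[0,0,0]},{"fingers":55,"dp":[0,0,0],"angular":[0,0,0]}]' 20
python3 -m inch '[{"fingers":55,"dp":[0,0,0],"angular":[0,0,0]},{"fingers":55,"dp":[0,0,0],"angular":[0,0,0]},{"fingers":55,"dp":[0,0,0],"angular":[0,0,0]}]' 20
python3 - <<'E'
from h import *
go([637,-248,10])
f=ctrl.grab_frame("wrist"); save(f,"w6.png",None,1.5)
E
```

```text
time_s: 9.2
tcp_pos: [639.8, -247.3, 13.5]
tool_rot: [0.001, 0.841, 0.541, 0.001]
wrist_force: [-0.7, -0.5, 0.1]
finger_gap: 0.692
time_s: 9.5
tcp_pos: [638.8, -247.1, 12.4]
tool_rot: [0.0, 0.841, 0.541, 0.0]
wrist_force: [0.7, 0.7, -0.2]
finger_gap: 0.548
t9.50 tcp [ 638.8 -247.1   12.4] tx [0.414 0.91  0.   ] tz [ 0.001 -0.    -1.   ] F [ 0.7  0.7 -0.2] gap0.548 q [-0.37  0.66  1.62 -0.    0.86 -1.52]
dp [-0.0016 -0.0013  0.0024]
tilt [ 0.05 -0.    0.  ]
```

View pics/w6.png

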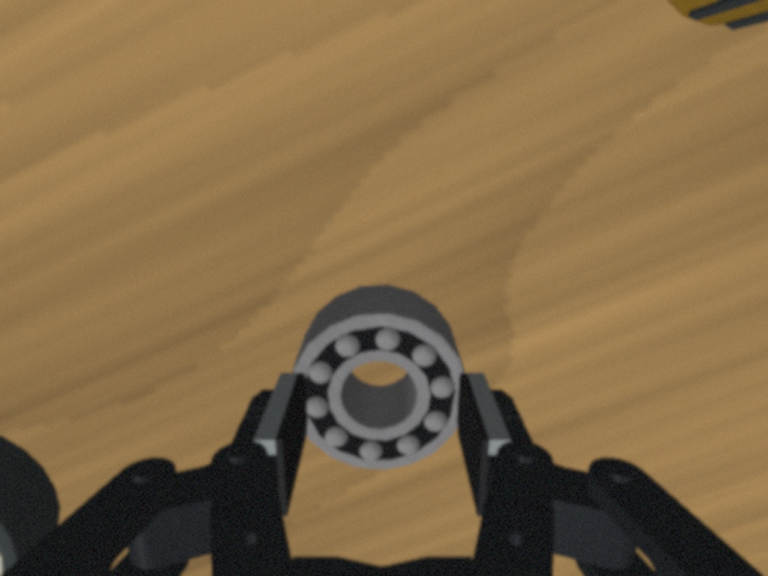

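Run:
```python
from h import *
s,T=st()
f=ctrl.grab_frame("wrist")
c=s["tcp_pos"].copy()
for z,r in((30,29),(30,23.3),(c[2],23.3),(c[2],29),(c[2]+8,23.3),(c[2]+8,29)):
    p=[c[0],c[1],z]
    print(z,r,(1.5*proj(f,p)).round(0),(1.5*proj(f,p+T[:,0]*r)).round(0),(1.5*proj(f,p-T[:,0]*r)).round(0))
```

```text
t9.55 tcp [ 638.7 -247.1   12.2] tx [0.414 0.91  0.   ] tz [ 0.001 -0.    -1.   ] F [-0.6 -0.1 -0.7] gap0.548 q [-0.37  0.66  1.62 -0.    0.86 -1.52]
30 29 [384. 392.] [475. 392.] [294. 392.]
30 23.3 [384. 392.] [457. 392.] [312. 392.]
12.225618580740957 23.3 [384. 367.] [450. 366.] [318. 367.]
12.225618580740957 29 [384. 367.] [466. 366.] [302. 367.]
20.225618580740957 23.3 [384. 377.] [453. 377.] [315. 377.]
20.225618580740957 29 [384. 377.] [470. 377.] [299. 377.]
```

```bash
python3 -m inch '[{"fingers":35,"dp":[0,0,0],"angular":[0,0,0]},{"fingers":35,"dp":[0,0,0],"angular":[0,0,0]},{"fingers":35,"dp":[0,0,0],"angular":[0,0,0]},{"fingers":35,"dp":[0,0,0],"angular":[0,0,0]}]' 40
python3 - <<'E'
from h import *
s,T=st()
f=ctrl.grab_frame("wrist"); save(f,"w7.png",None,1.5)
E
```

```text
time_s: 10.0
tcp_pos: [638.5, -247.0, 11.7]
tool_rot: [-0.0, 0.841, 0.541, -0.0]
wrist_force: [0.7, -0.4, -0.1]
finger_gap: 0.35
t10.00 tcp [ 638.5 -247.    11.7] tx [ 0.414  0.91  -0.   ] tz [-0.  0. -1.] F [ 0.7 -0.4 -0.1] gap0.350 q [-0.37  0.66  1.62 -0.    0.86 -1.52]
```

View pics/w7.png

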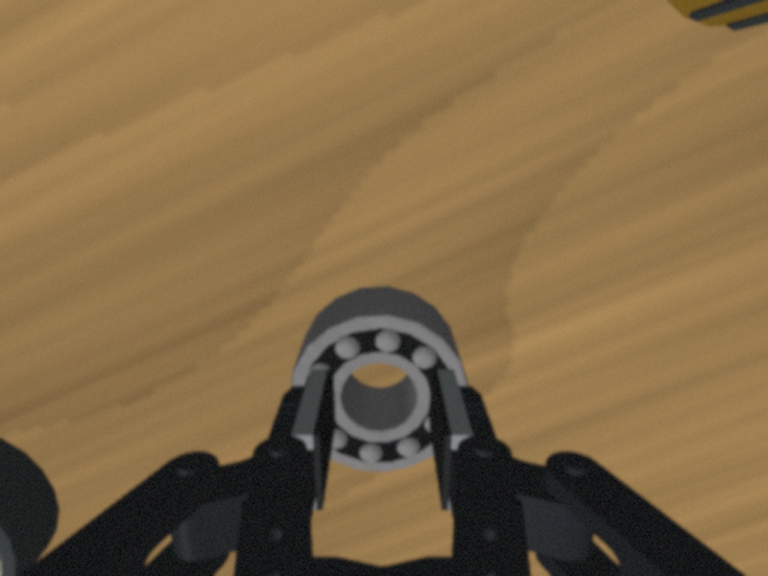

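The fingers closed above the bearing: at (320,370) and (455,370) they stand over the ring, so the tips sit higher than the TCP reading suggests. I'll calibrate tip height against the bare desk to the side.

```bash
python3 -m inch '[{"fingers":68,"dp":[0,0,-0.04],"angular":[0,0,0]},{"fingers":68,"dp":[0,-0.045,0],"angular":[0,0,0]},{"fingers":68,"dp":[0,-0.045,0],"angular":[0,0,0]},{"fingers":68,"dp":[0,0,0.04],"angular":[0,0,0]},{"fingers":68,"dp":[0,0,0],"angular":[0,0,0]},{"fingers":68,"dp":[0,0,0],"angular":[0,0,0]}]' 40
python3 - <<'E'
from h import *
s,T=st()
f=ctrl.grab_frame("wrist"); save(f,"w8.png",None,1.5)
E
python3 -m inch '[{"fingers":68,"dp":[0,0,0.004],"angular":[0,0,0]},{"fingers":68,"dp":[0,0,0],"angular":[0,0,0]}]'
python3 -m inch '[{"fingers":68,"dp":[0,0,0.004],"angular":[0,0,0]},{"fingers":68,"dp":[0,0,0],"angular":[0,0,0]}]'
```

```text
time_s: 10.65
tcp_pos: [556.9, -209.8, 11.9]
tool_rot: [-0.0, 0.841, 0.541, -0.0]
wrist_force: [0.8, 0.1, 1.4]
finger_gap: 0.677
t10.65 tcp [ 556.9 -209.8   11.9] tx [ 0.414  0.91  -0.   ] tz [-0.001  0.    -1.   ] F [0.8 0.1 1.4] gap0.677 q [-0.36  0.56  1.83 -0.    0.75 -1.51]
time_s: 10.9
tcp_pos: [557.5, -210.1, 8.2]
tool_rot: [0.0, 0.841, 0.541, 0.0]
wrist_force: [0.3, 0.7, -0.2]
finger_gap: 0.68
time_s: 11.1
tcp_pos: [556.6, -209.7, 3.5]
tool_rot: [-0.0, 0.841, 0.541, -0.0]
wrist_force: [-0.3, 0.3, -0.8]
finger_gap: 0.682
```

View pics/w8.png

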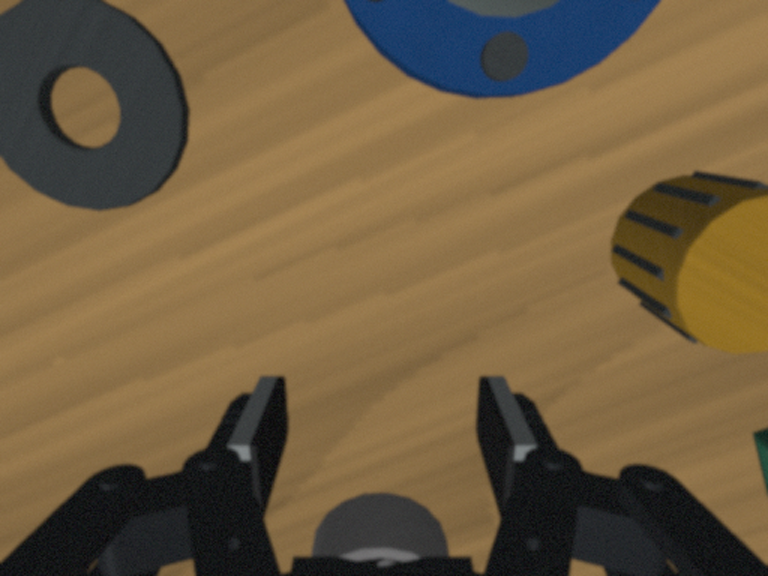

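```bash
for i in 1; do python3 -m inch '[{"fingers":68,"dp":[0,0,0.003],"angular":[0,0,0]},{"fingers":68,"dp":[0,0,0],"angular":[0,0,0]}]'
python3 -m inch '[{"fingers":68,"dp":[0,0,0.003],"angular":[0,0,0]},{"fingers":68,"dp":[0,0,0],"angular":[0,0,0]}]'
python3 -m inch '[{"fingers":68,"dp":[0,0,0.002],"angular":[0,0,0]},{"fingers":68,"dp":[0,0,0],"angular":[0,0,0]}]'; done
```

```text
time_s: 11.3
tcp_pos: [556.4, -209.7, 0.4]
tool_rot: [-0.0, 0.841, 0.541, -0.0]
wrist_force: [-0.3, -0.1, -0.4]
finger_gap: 0.681
time_s: 11.5
tcp_pos: [556.4, -209.6, -2.6]
tool_rot: [-0.0, 0.841, 0.541, -0.0]
wrist_force: [-0.6, -0.1, 0.5]
finger_gap: 0.681
time_s: 11.7
tcp_pos: [556.5, -209.7, -4.5]
tool_rot: [-0.0, 0.841, 0.541, -0.0]
wrist_force: [-0.4, -0.3, -0.7]
finger_gap: 0.681
```

```bash
python3 -m inch '[{"fingers":68,"dp":[0,0,0.003],"angular":[0,0,0]},{"fingers":68,"dp":[0,0,0],"angular":[0,0,0]}]'
python3 -m inch '[{"fingers":68,"dp":[0,0,0.002],"angular":[0,0,0]},{"fingers":68,"dp":[0,0,0],"angular":[0,0,0]}]'
python3 -m inch '[{"fingers":68,"dp":[0,0,0.002],"angular":[0,0,0]},{"fingers":68,"dp":[0,0,0],"angular":[0,0,0]}]'
```

```text
time_s: 11.9
tcp_pos: [556.4, -209.6, -7.6]
tool_rot: [-0.0, 0.841, 0.541, -0.0]
wrist_force: [0.1, 0.2, -0.4]
finger_gap: 0.68
time_s: 12.1
tcp_pos: [556.5, -209.7, -9.5]
tool_rot: [-0.0, 0.841, 0.541, -0.0]
wrist_force: [0.8, -0.4, -0.2]
finger_gap: 0.681
time_s: 12.3
tcp_pos: [556.5, -209.7, -11.5]
tool_rot: [-0.0, 0.841, 0.541, -0.0]
wrist_force: [0.1, -0.0, -0.1]
finger_gap: 0.683
```

```bash
python3 -m inch '[{"fingers":68,"dp":[0,0,0.002],"angular":[0,0,0]},{"fingers":68,"dp":[0,0,0],"angular":[0,0,0]}]'
python3 -m inch '[{"fingers":68,"dp":[0,0,0.002],"angular":[0,0,0]},{"fingers":68,"dp":[0,0,0],"angular":[0,0,0]}]'
python3 -m inch '[{"fingers":68,"dp":[0,0,0.002],"angular":[0,0,0]},{"fingers":68,"dp":[0,0,0],"angular":[0,0,0]}]'
```

```text
time_s: 12.5
tcp_pos: [556.5, -209.7, -13.5]
tool_rot: [-0.0, 0.841, 0.541, -0.0]
wrist_force: [-0.8, 0.5, -0.1]
finger_gap: 0.683
time_s: 12.7
tcp_pos: [556.5, -209.7, -15.4]
tool_rot: [-0.0, 0.841, 0.541, -0.0]
wrist_force: [0.2, -0.3, -0.1]
finger_gap: 0.682
time_s: 12.9
tcp_pos: [556.4, -209.7, -17.5]
tool_rot: [-0.0, 0.841, 0.541, -0.0]
wrist_force: [-0.8, 0.0, -0.1]
finger_gap: 0.675
```

Run:
```python
from h import *
s,T=st()
f=ctrl.grab_frame("wrist"); save(f,"w9.png",None,1.5)
f=ctrl.grab_frame("scene"); save(f,"s9.png",(140,120,340,290),3.5)
```

```text
t12.90 tcp [ 556.4 -209.7  -17.5] tx [ 0.414  0.91  -0.   ] tz [-0.  0. -1.] F [-0.8  0.  -0.1] gap0.675 q [-0.36  0.6   1.84 -0.    0.7  -1.51]
```

View pics/s9.png

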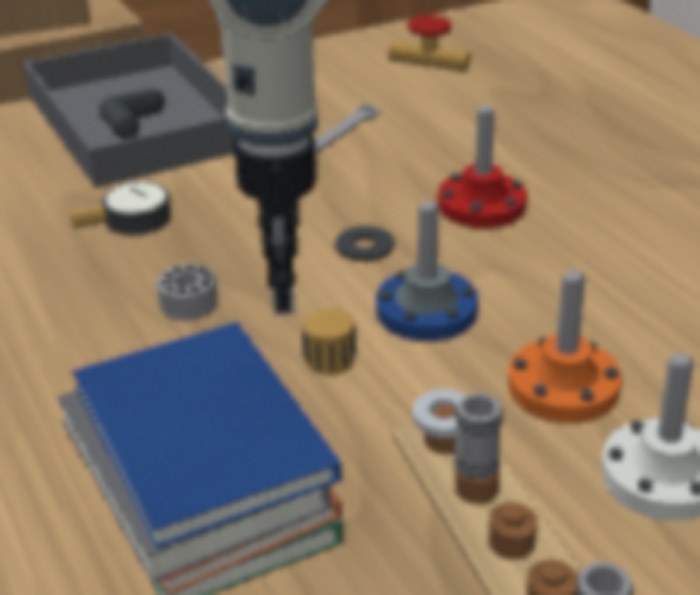

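View pics/w9.png

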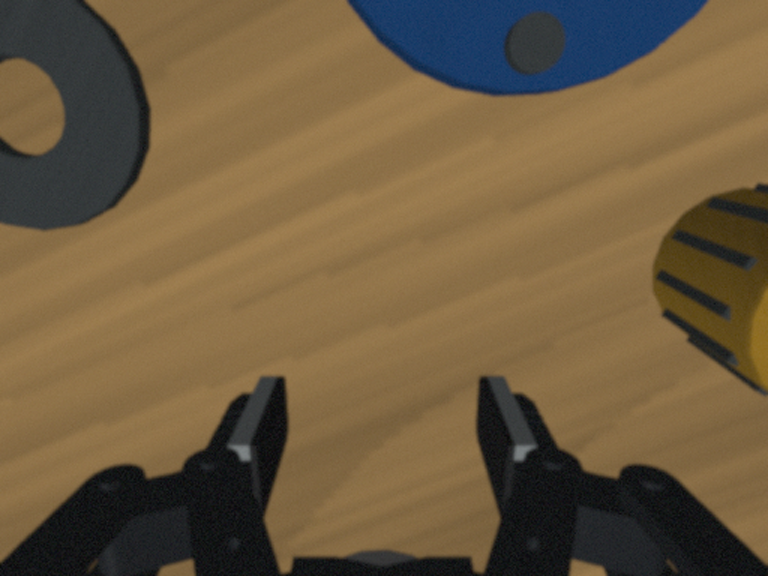

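```bash
python3 -m inch '[{"fingers":68,"dp":[0,0,0.001],"angular":[0,0,0]},{"fingers":68,"dp":[0,0,0],"angular":[0,0,0]}]'
python3 -m inch '[{"fingers":68,"dp":[0,0,0.001],"angular":[0,0,0]},{"fingers":68,"dp":[0,0,0],"angular":[0,0,0]}]'
python3 -m inch '[{"fingers":68,"dp":[0,0,0.001],"angular":[0,0,0]},{"fingers":68,"dp":[0,0,0],"angular":[0,0,0]}]'
```

```text
time_s: 13.2
tcp_pos: [556.5, -209.7, -18.3]
tool_rot: [-0.0, 0.841, 0.541, -0.0]
wrist_force: [0.2, 0.2, 0.6]
finger_gap: 0.681
time_s: 13.4
tcp_pos: [556.5, -209.7, -19.3]
tool_rot: [-0.0, 0.841, 0.541, -0.0]
wrist_force: [-0.4, 0.4, -0.1]
finger_gap: 0.68
time_s: 13.6
tcp_pos: [556.5, -209.7, -20.3]
tool_rot: [-0.0, 0.841, 0.541, -0.0]
wrist_force: [0.5, 0.1, -0.7]
finger_gap: 0.681
```

Run:
```python
from h import *
s,T=st()
f=ctrl.grab_frame("scene"); save(f,"s10.png",(195,160,255,240),8)
for d in (0,26,-26):
  for z in (0,5,10,20): print(d,z,((proj(f,s["tcp_pos"]*[1,1,0]+[0,0,z]+T[:,0]*d)-[195,160])*8).round(0))
```

```text
t13.60 tcp [ 556.5 -209.7  -20.3] tx [ 0.414  0.91  -0.   ] tz [-0.  0. -1.] F [ 0.5  0.1 -0.7] gap0.681 q [-0.36  0.61  1.84 -0.    0.69 -1.51]
0 0 [208. 365.]
0 5 [208. 355.]
0 10 [207. 345.]
0 20 [206. 326.]
26 0 [209. 399.]
26 5 [208. 390.]
26 10 [207. 380.]
26 20 [206. 360.]
-26 0 [208. 331.]
-26 5 [207. 322.]
-26 10 [207. 312.]
-26 20 [205. 293.]
```

View pics/s10.png

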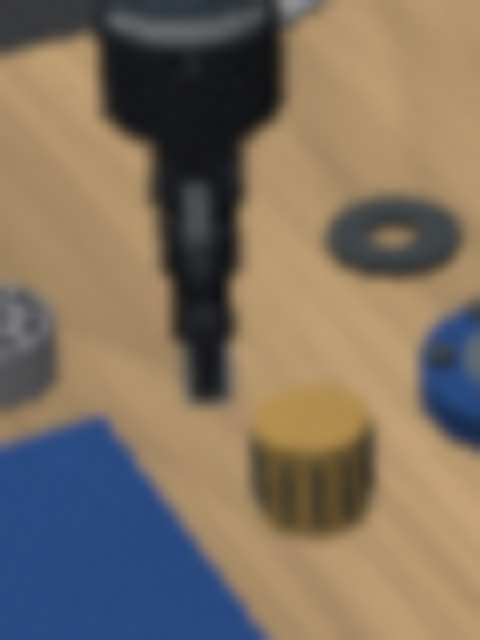

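```bash
python3 -m inch '[{"fingers":68,"dp":[0,0,0.001],"angular":[0,0,0]},{"fingers":68,"dp":[0,0,0],"angular":[0,0,0]}]'
python3 -m inch '[{"fingers":68,"dp":[0,0,0.001],"angular":[0,0,0]},{"fingers":68,"dp":[0,0,0],"angular":[0,0,0]}]'
python3 -m inch '[{"fingers":68,"dp":[0,0,0.001],"angular":[0,0,0]},{"fingers":68,"dp":[0,0,0],"angular":[0,0,0]}]'
```

```text
time_s: 13.85
tcp_pos: [556.5, -209.7, -21.4]
tool_rot: [-0.0, 0.841, 0.541, -0.0]
wrist_force: [0.3, 0.2, 0.3]
finger_gap: 0.677
time_s: 14.05
tcp_pos: [556.5, -209.7, -22.3]
tool_rot: [-0.0, 0.841, 0.541, -0.0]
wrist_force: [0.3, -0.3, 0.4]
finger_gap: 0.68
time_s: 14.25
tcp_pos: [556.6, -209.7, -23.3]
tool_rot: [-0.0, 0.841, 0.541, -0.0]
wrist_force: [-0.4, 0.3, -0.1]
finger_gap: 0.679
```

```bash
python3 -m inch '[{"fingers":68,"dp":[0,0,0.001],"angular":[0,0,0]},{"fingers":68,"dp":[0,0,0],"angular":[0,0,0]}]'
python3 -m inch '[{"fingers":68,"dp":[0,0,0.001],"angular":[0,0,0]},{"fingers":68,"dp":[0,0,0],"angular":[0,0,0]}]'
python3 -m inch '[{"fingers":68,"dp":[0,0,0.001],"angular":[0,0,0]},{"fingers":68,"dp":[0,0,0],"angular":[0,0,0]}]'
```

```text
time_s: 14.45
tcp_pos: [556.5, -209.7, -24.3]
tool_rot: [-0.0, 0.841, 0.541, -0.0]
wrist_force: [-0.7, -0.8, -0.1]
finger_gap: 0.677
time_s: 14.65
tcp_pos: [556.7, -209.8, -25.1]
tool_rot: [0.0, 0.841, 0.541, 0.0]
wrist_force: [-0.8, 0.3, 2.2]
finger_gap: 0.682
time_s: 14.85
tcp_pos: [556.7, -209.8, -25.1]
tool_rot: [0.0, 0.841, 0.541, 0.0]
wrist_force: [-3.1, 0.8, 14.2]
finger_gap: 0.683
```

The fingertips touched the desk at TCP z = -25 with 68 % opening, so the tips stand 25 mm behind the reported TCP. I'll work with that offset and go back for the bearing with TCP z near -15.

```bash
python3 -m inch '[{"fingers":100,"dp":[0,0,-0.04],"angular":[0,0,0]},{"fingers":100,"dp":[0,0,-0.04],"angular":[0,0,0]},{"fingers":100,"dp":[0,0.045,0],"angular":[0,0,0]},{"fingers":100,"dp":[0,0.045,0],"angular":[0,0,0]},{"fingers":100,"dp":[0,0,0],"angular":[0,0,0]},{"fingers":100,"dp":[0,0,0.03],"angular":[0,0,0]},{"fingers":100,"dp":[0,0,0.02],"angular":[0,0,0]},{"fingers":100,"dp":[0,0,0],"angular":[0,0,0]}]'
python3 - <<'E'
from h import *
go([638.5,-247.5,-15])
f=ctrl.grab_frame("wrist"); save(f,"w11.png",None,1.5)
E
```

```text
time_s: 15.65
tcp_pos: [635.8, -245.9, 0.5]
tool_rot: [-0.002, 0.841, 0.541, -0.002]
wrist_force: [-0.3, 0.5, -0.3]
finger_gap: 1.001
t15.65 tcp [ 6.358e+02 -2.459e+02  5.000e-01] tx [ 0.414  0.91  -0.   ] tz [-0.006  0.002 -1.   ] F [-0.3  0.5 -0.3] gap1.001 q [-0.37  0.68  1.63  0.    0.85 -1.52]
dp [-0.0003  0.0033  0.0155]
tilt [-0.34  0.02  0.  ]
```

View pics/w11.png

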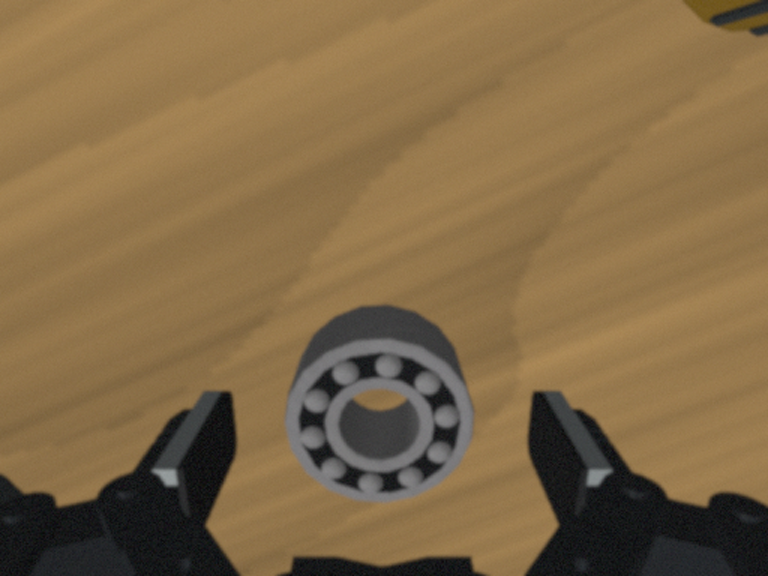

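```bash
python3 -m inch '[{"fingers":100,"dp":[0,0,0.012],"angular":[0,0,0]},{"fingers":100,"dp":[0,0,0.002],"angular":[0,0,0]},{"fingers":100,"dp":[0,0,0],"angular":[0,0,0]},{"fingers":40,"dp":[0,0,0],"angular":[0,0,0]},{"fingers":40,"dp":[0,0,0],"angular":[0,0,0]},{"fingers":40,"dp":[0,0,0],"angular":[0,0,0]},{"fingers":40,"dp":[0,0,0],"angular":[0,0,0]},{"fingers":40,"dp":[0,0,0],"angular":[0,0,0]}]' 25
python3 - <<'E'
from h import *
go([638.5,-247.5,-15])
f=ctrl.grab_frame("wrist"); save(f,"w12.png",None,1.5)
E
```

```text
time_s: 16.5
tcp_pos: [638.9, -247.3, -9.3]
tool_rot: [0.0, 0.841, 0.541, 0.0]
wrist_force: [-2.3, -0.6, 5.1]
finger_gap: 0.672
t16.50 tcp [ 638.9 -247.3   -9.3] tx [ 0.414  0.91  -0.   ] tz [ 0.001 -0.001 -1.   ] F [-2.3 -0.6  5.1] gap0.672 q [-0.37  0.69  1.63 -0.    0.82 -1.52]
dp [-0.0004 -0.0003  0.0057]
tilt [ 0.05  0.01 -0.  ]
```

View pics/w12.png

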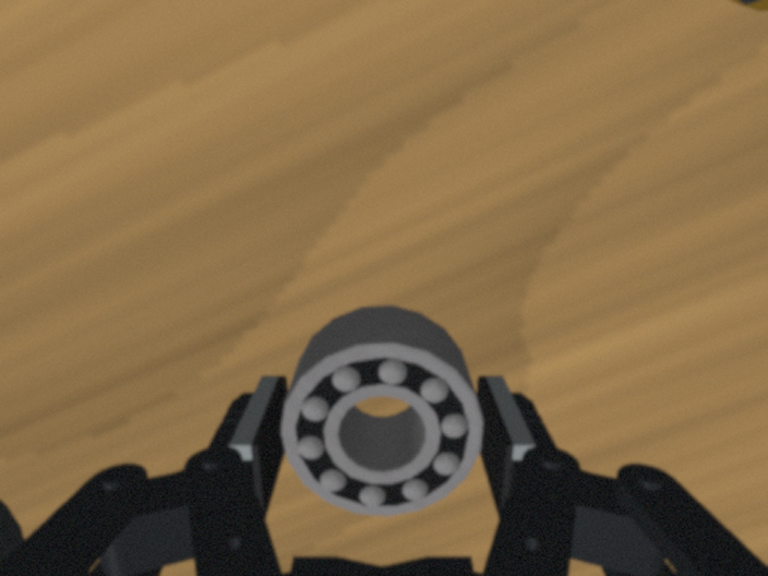

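```bash
python3 -m inch '[{"fingers":100,"dp":[0,0,0.002],"angular":[0,0,0]},{"fingers":100,"dp":[0,0,0.003],"angular":[0,0,0]},{"fingers":100,"dp":[0,0,0],"angular":[0,0,0]},{"fingers":100,"dp":[0,0,0],"angular":[0,0,8.2]},{"fingers":100,"dp":[0,0,0],"angular":[0,0,8.2]},{"fingers":100,"dp":[0,0,0],"angular":[0,0,8.2]},{"fingers":100,"dp":[0,0,0],"angular":[0,0,8.2]},{"fingers":100,"dp":[0,0,0],"angular":[0,0,8.2]}]' 25
python3 -m inch '[{"fingers":100,"dp":[0,0,0],"angular":[0,0,8.2]},{"fingers":100,"dp":[0,0,0],"angular":[0,0,8.2]},{"fingers":100,"dp":[0,0,0],"angular":[0,0,8.2]},{"fingers":100,"dp":[0,0,0],"angular":[0,0,8.2]},{"fingers":100,"dp":[0,0,0],"angular":[0,0,8.2]},{"fingers":100,"dp":[0,0,0],"angular":[0,0,8.2]},{"fingers":100,"dp":[0,0,0],"angular":[0,0,0]},{"fingers":100,"dp":[0,0,0],"angular":[0,0,0]}]' 25
python3 - <<'E'
from h import *
go([638.5,-247.5,-15],(0.91,-0.414))
E
```

```text
time_s: 17.35
tcp_pos: [638.4, -246.9, -15.5]
tool_rot: [-0.0, 0.978, 0.21, -0.0]
wrist_force: [-0.2, -0.1, 0.6]
finger_gap: 0.992
time_s: 18.15
tcp_pos: [638.5, -247.0, -15.4]
tool_rot: [-0.0, 0.977, -0.211, -0.0]
wrist_force: [0.2, -0.2, -0.0]
finger_gap: 1.002
t18.15 tcp [ 638.5 -247.   -15.4] tx [ 0.911 -0.413 -0.   ] tz [-0.  0. -1.] F [ 0.2 -0.2 -0. ] gap1.002 q [-0.37  0.7   1.63  0.    0.82  0.05]
dp [ 0.0003  0.0005 -0.0004]
rz 0.05 q6 0.05
tilt [ 0.    0.01 -0.  ]
```

```bash
python3 -m inch '[{"fingers":40,"dp":[0,0,0],"angular":[0,0,0]},{"fingers":40,"dp":[0,0,0],"angular":[0,0,0]},{"fingers":40,"dp":[0,0,0],"angular":[0,0,0]},{"fingers":40,"dp":[0,0,0],"angular":[0,0,0]},{"fingers":40,"dp":[0,0,0],"angular":[0,0,0]},{"fingers":40,"dp":[0,0,0],"angular":[0,0,0]}]' 50
python3 -m inch '[{"fingers":40,"dp":[0,0,-0.04],"angular":[0,0,0]},{"fingers":40,"dp":[0,0,-0.05],"angular":[0,0,0]},{"fingers":40,"dp":[0,0,-0.05],"angular":[0,0,0]},{"fingers":40,"dp":[0,0,0],"angular":[0,0,0]},{"fingers":40,"dp":[0,0,0],"angular":[0,0,0]}]'
python3 - <<'E'
from h import *
go([444,-121.5,145])
f=ctrl.grab_frame("wrist"); save(f,"w13.png",None,1.5)
f=ctrl.grab_frame("scene"); save(f,"s13.png",(140,120,340,290),3.5)
E
```

```text
time_s: 18.75
tcp_pos: [639.5, -247.3, -14.4]
tool_rot: [0.0, 0.977, -0.213, 0.001]
wrist_force: [0.3, -0.2, 5.3]
finger_gap: 0.662
time_s: 19.25
tcp_pos: [638.7, -247.0, 125.4]
tool_rot: [0.0, 0.977, -0.213, 0.001]
wrist_force: [-0.7, -0.6, -4.9]
finger_gap: 0.659
t19.25 tcp [ 638.7 -247.   125.4] tx [ 0.909 -0.416  0.001] tz [ 0.001 -0.    -1.   ] F [-0.7 -0.6 -4.9] gap0.659 q [-0.37  0.53  1.57 -0.    1.05  0.06]
dp [-0.2292 -0.033  -0.0199]
tilt [-0.   -0.07  0.  ]
```

View pics/w13.png

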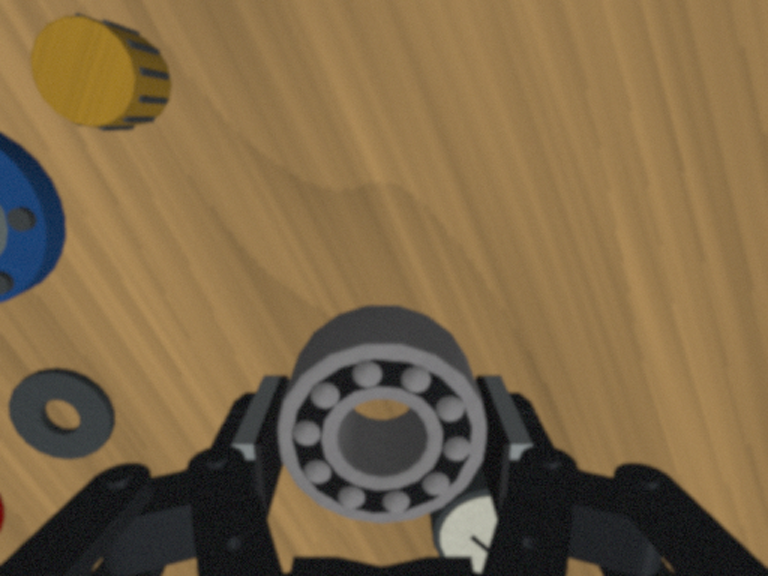

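View pics/s13.png

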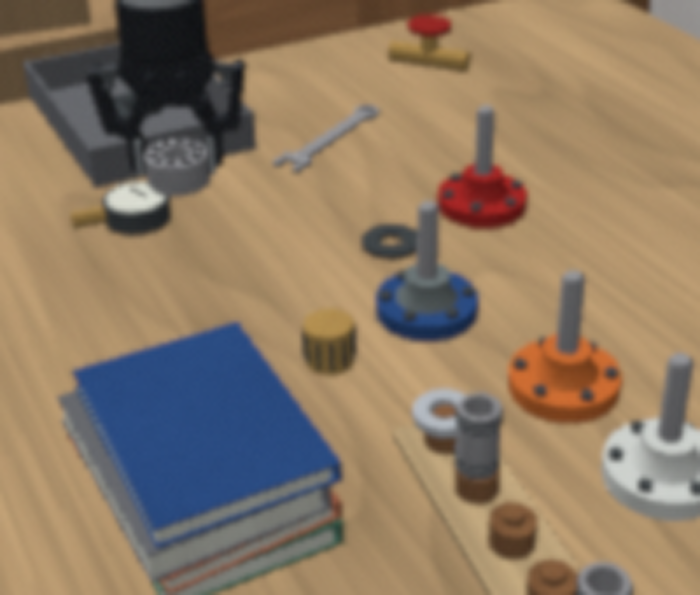

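The washer was knocked towards the pump: it is at (390,241) in the scene crop now. First I'll refine the shaft position.

Run:
```python
from h import *
f=ctrl.grab_frame("scene"); print(plane(f,262.3,178.6,121).round(1))
# washer centre
print("washer",plane(f,140+390/3.5,120+241/3.5,8).round(1))
t=ctrl.grab_frame("top"); print(plane(t,279.6,221.25,121).round(1)); save(t,"t13.png",(230,170,350,260),6)
for f in (t,):
  for l in ("washer_center","shaft_tip"): print(l,[(world(f,a["xyz"]).round(1),a["p"]) for a in ctrl.tip_of(f,l)])
```

```text
[ 445.7 -120.1  121. ]
washer [ 418.6 -242.3    8. ]
[ 443.3 -125.6  121. ]
washer_center []
shaft_tip [(array([ 444.4, -121.4,  121.5]), 0.71), (array([395.3,  40.6, 124.6]), 0.67), (array([393.9, 169.7, 121.5]), 0.61)]
```

View pics/t13.png

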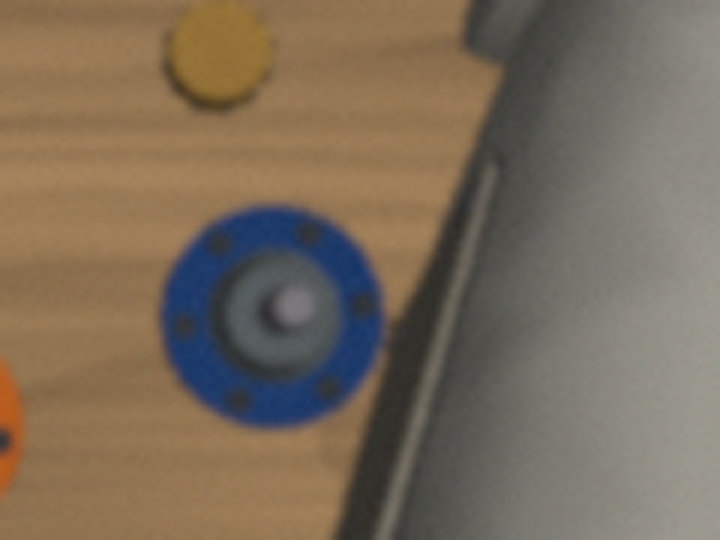

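```bash
python3 - <<'E'
from h import *
t=ctrl.grab_frame("top"); print(plane(t,278.8,220.8,121).round(1),plane(t,275.5,222.7,16).round(1))
E
python3 -m inch '[{"fingers":40,"dp":[-0.046,-0.0066,0],"angular":[0,0,0]},{"fingers":40,"dp":[-0.046,-0.0066,0],"angular":[0,0,0]},{"fingers":40,"dp":[-0.046,-0.0066,0],"angular":[0,0,0]},{"fingers":40,"dp":[-0.046,-0.0066,0],"angular":[0,0,0]},{"fingers":40,"dp":[-0.036,-0.006,0],"angular":[0,0,0]},{"fingers":40,"dp":[0,0,0],"angular":[0,0,0]},{"fingers":40,"dp":[0,0,0],"angular":[0,0,0]}]' 50
python3 - <<'E'
from h import *
go([444.5,-121.5,125])
f=ctrl.grab_frame("wrist"); save(f,"w14.png",None,1.5)
for z in (121,45,16): print((1.5*proj(f,[444.5,-121.5,z])).round(0))
f=ctrl.grab_frame("scene"); save(f,"s14.png",(200,120,320,230),6)
E
```

```text
[ 444.4 -123.7  121. ] [ 443.5 -124.3   16. ]
time_s: 20.3
tcp_pos: [452.1, -125.6, 125.0]
tool_rot: [0.0, 0.977, -0.213, 0.0]
wrist_force: [0.4, -1.2, -4.1]
finger_gap: 0.658
t20.30 tcp [ 452.1 -125.6  125. ] tx [ 0.909 -0.417  0.001] tz [ 0.001 -0.    -1.   ] F [ 0.4 -1.2 -4.1] gap0.658 q [-0.27  0.22  2.04 -0.    0.88  0.16]
dp [-0.0086 -0.0005 -0.    ]
tilt [-0.   -0.04  0.  ]
[361. 355.]
[366. 289.]
[368. 272.]
```

View pics/w14.png

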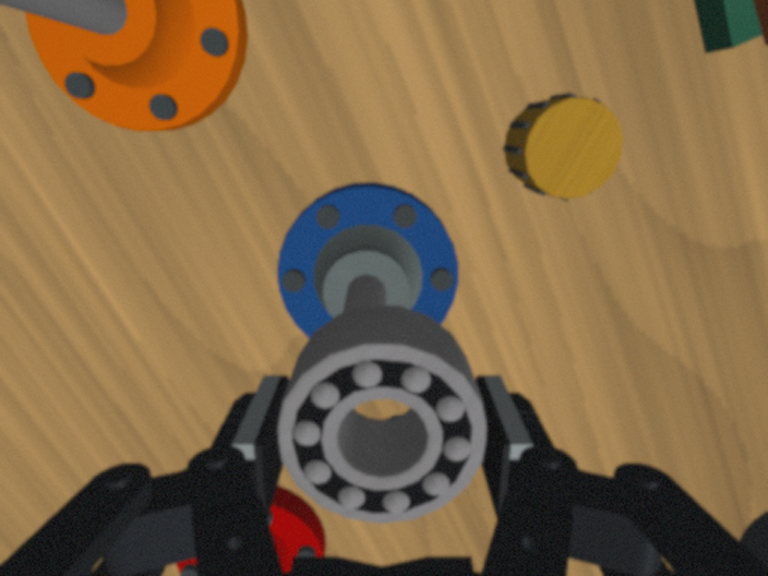

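View pics/s14.png

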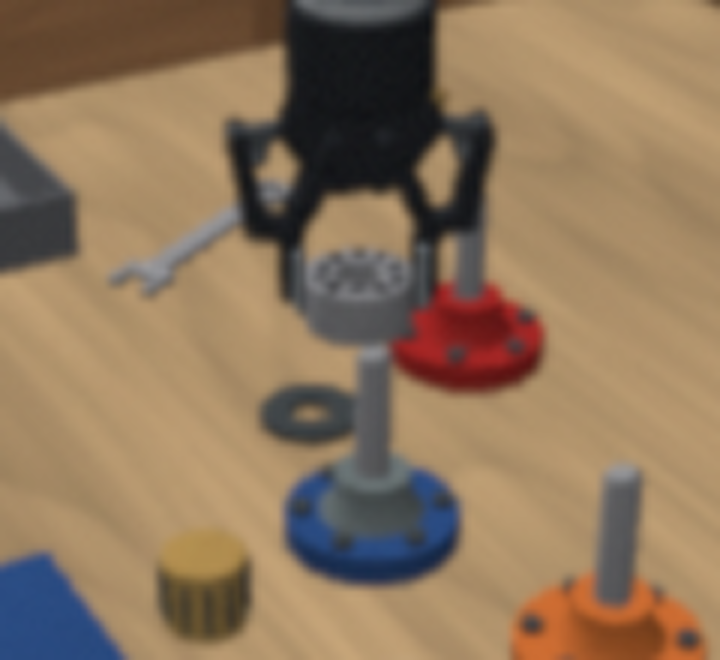

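Run:
```python
from h import *
f=ctrl.grab_frame("wrist")
th=np.linspace(0,2*np.pi,73)
for z,r in((20,50),(45,22)):
  P=np.array([1.5*proj(f,[444.5+r*np.cos(t),-121.5+r*np.sin(t),z]) for t in th]); print(z,P.min(0).round(0),P.max(0).round(0))
m=cv2.inRange(cv2.cvtColor(f["color"],cv2.COLOR_RGB2HSV),(100,120,40),(125,255,255)); ys,xs=np.nonzero(m[100:240,150:340]); print("blue",1.5*(xs.min()+150),1.5*(xs.max()+150),1.5*(ys.min()+100))
```

```text
20 [273. 181.] [456. 357.]
45 [319. 246.] [407. 329.]
blue 276.0 451.5 184.5
```

Fitting the pump's rims in the wrist picture puts the shaft at about (445.3,-123.4). I'll align there and lower under force watch.

```bash
python3 -m inch '[{"fingers":40,"dp":[-0.0073,0.0007,0],"angular":[0,0,0]},{"fingers":40,"dp":[0,0,0],"angular":[0,0,0]},{"fingers":40,"dp":[0,0,0.01],"angular":[0,0,0]},{"fingers":40,"dp":[0,0,0.008],"angular":[0,0,0]},{"fingers":40,"dp":[0,0,0],"angular":[0,0,0]},{"fingers":40,"dp":[0,0,0.004],"angular":[0,0,0]},{"fingers":40,"dp":[0,0,0],"angular":[0,0,0]}]' 50
python3 - <<'E'
from h import *
go([445.2,-123.2,100])
f=ctrl.grab_frame("scene"); save(f,"s15.png",(200,120,320,230),6)
E
```

```text
time_s: 21.15
tcp_pos: [445.0, -123.3, 102.3]
tool_rot: [-0.0, 0.977, -0.214, -0.0]
wrist_force: [-0.4, -0.7, -4.1]
finger_gap: 0.657
t21.15 tcp [ 445.  -123.3  102.3] tx [ 0.909 -0.417 -0.001] tz [-0.001  0.    -1.   ] F [-0.4 -0.7 -4.1] gap0.657 q [-0.27  0.25  2.07  0.    0.82  0.16]
dp [ 0.0002 -0.0002  0.0023]
tilt [ 0.01  0.04 -0.  ]
```

View pics/s15.png

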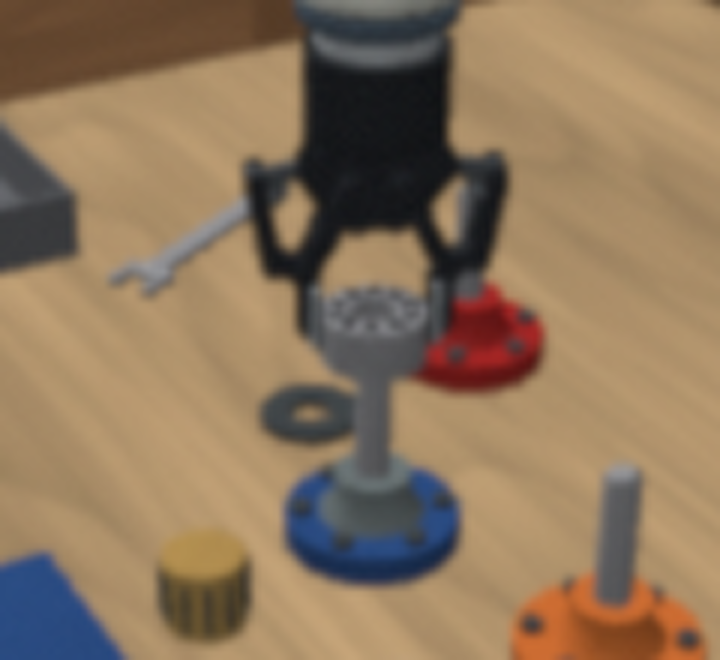

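The bearing is over the tip with no extra force, and the shaft shows directly below it at (373,380). I'll go on down.

```bash
python3 -m inch '[{"fingers":40,"dp":[0,0,0.005],"angular":[0,0,0]},{"fingers":40,"dp":[0,0,0.003],"angular":[0,0,0]},{"fingers":40,"dp":[0,0,0],"angular":[0,0,0]}]' 50
python3 -m inch '[{"fingers":40,"dp":[0,0,0.01],"angular":[0,0,0]},{"fingers":40,"dp":[0,0,0.01],"angular":[0,0,0]},{"fingers":40,"dp":[0,0,0],"angular":[0,0,0]}]' 50
python3 - <<'E'
from h import *
st()
f=ctrl.grab_frame("wrist"); save(f,"w16.png",None,1.5)
E
```

```text
time_s: 21.5
tcp_pos: [444.8, -123.2, 94.3]
tool_rot: [-0.0, 0.977, -0.213, -0.0]
wrist_force: [0.5, -0.4, -4.0]
finger_gap: 0.663
time_s: 21.8
tcp_pos: [444.0, -123.0, 73.2]
tool_rot: [-0.0, 0.977, -0.213, -0.001]
wrist_force: [-0.8, -0.0, -3.9]
finger_gap: 0.661
t21.80 tcp [ 444.  -123.    73.2] tx [ 0.909 -0.417 -0.003] tz [-0.003  0.001 -1.   ] F [-0.8 -0.  -3.9] gap0.661 q [-0.27  0.3   2.09 -0.    0.76  0.16]
```

View pics/w16.png

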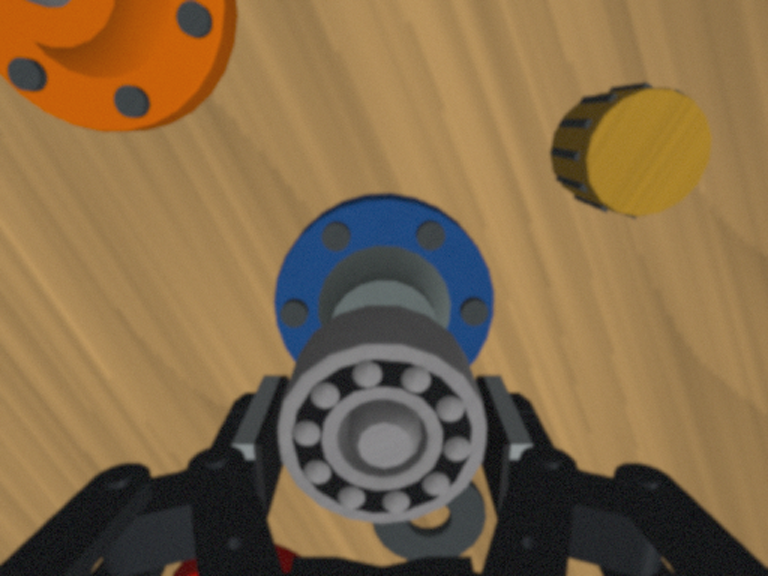

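The shaft tip shows centred in the bore at (385,445). Lowering to the boss.

```bash
python3 -m inch '[{"fingers":40,"dp":[0,0,0.012],"angular":[0,0,0]},{"fingers":40,"dp":[0,0,0.012],"angular":[0,0,0]},{"fingers":40,"dp":[0,0,0.01],"angular":[0,0,0]},{"fingers":40,"dp":[0,0,0],"angular":[0,0,0]},{"fingers":40,"dp":[0,0,0],"angular":[0,0,0]}]' 50
python3 -m inch '[{"fingers":40,"dp":[0,0,0.004],"angular":[0,0,0]},{"fingers":40,"dp":[0,0,0.002],"angular":[0,0,0]},{"fingers":40,"dp":[0,0,0],"angular":[0,0,0]},{"fingers":40,"dp":[0,0,0],"angular":[0,0,0]}]' 50
```

```text
time_s: 22.35
tcp_pos: [444.9, -123.3, 40.3]
tool_rot: [-0.0, 0.977, -0.213, -0.001]
wrist_force: [-0.9, 0.8, -3.3]
finger_gap: 0.657
time_s: 22.75
tcp_pos: [445.2, -123.4, 34.9]
tool_rot: [0.0, 0.977, -0.213, 0.0]
wrist_force: [-0.3, -0.7, -4.2]
finger_gap: 0.657
```

```bash
python3 -m inch '[{"fingers":40,"dp":[0,0,0.003],"angular":[0,0,0]},{"fingers":40,"dp":[0,0,0],"angular":[0,0,0]},{"fingers":40,"dp":[0,0,0],"angular":[0,0,0]}]' 50
python3 -m inch '[{"fingers":40,"dp":[0,0,0.0015],"angular":[0,0,0]},{"fingers":40,"dp":[0,0,0],"angular":[0,0,0]},{"fingers":40,"dp":[0,0,0],"angular":[0,0,0]}]' 50
```

```text
time_s: 23.05
tcp_pos: [445.1, -123.4, 31.7]
tool_rot: [0.0, 0.977, -0.213, -0.0]
wrist_force: [-0.1, -0.2, -4.6]
finger_gap: 0.659
time_s: 23.35
tcp_pos: [445.3, -123.4, 30.6]
tool_rot: [0.0, 0.977, -0.214, 0.0]
wrist_force: [-0.9, 0.6, 4.7]
finger_gap: 0.661
```

```bash
python3 -m inch '[{"fingers":100,"dp":[0,0,0],"angular":[0,0,0]},{"fingers":100,"dp":[0,0,0],"angular":[0,0,0]},{"fingers":100,"dp":[0,0,0],"angular":[0,0,0]},{"fingers":100,"dp":[0,0,-0.03],"angular":[0,0,0]},{"fingers":100,"dp":[0,0,-0.04],"angular":[0,0,0]},{"fingers":100,"dp":[0,0,-0.03],"angular":[0,0,0]},{"fingers":100,"dp":[0,0,0],"angular":[0,0,0]},{"fingers":100,"dp":[0,0,0],"angular":[0,0,0]}]' 50
python3 - <<'E'
from h import *
st()
f=ctrl.grab_frame("scene"); save(f,"s17.png",(200,120,320,230),6)
f=ctrl.grab_frame("wrist"); save(f,"w17.png",None,1.2)
E
```

```text
time_s: 24.15
tcp_pos: [445.6, -123.5, 130.7]
tool_rot: [0.0, 0.977, -0.213, 0.001]
wrist_force: [-1.0, -0.5, 0.2]
finger_gap: 1.0
t24.15 tcp [ 445.6 -123.5  130.7] tx [ 0.909 -0.417  0.002] tz [ 0.002 -0.    -1.   ] F [-1.  -0.5  0.2] gap1.000 q [-0.27  0.2   2.05 -0.    0.89  0.16]
```

View pics/s17.png

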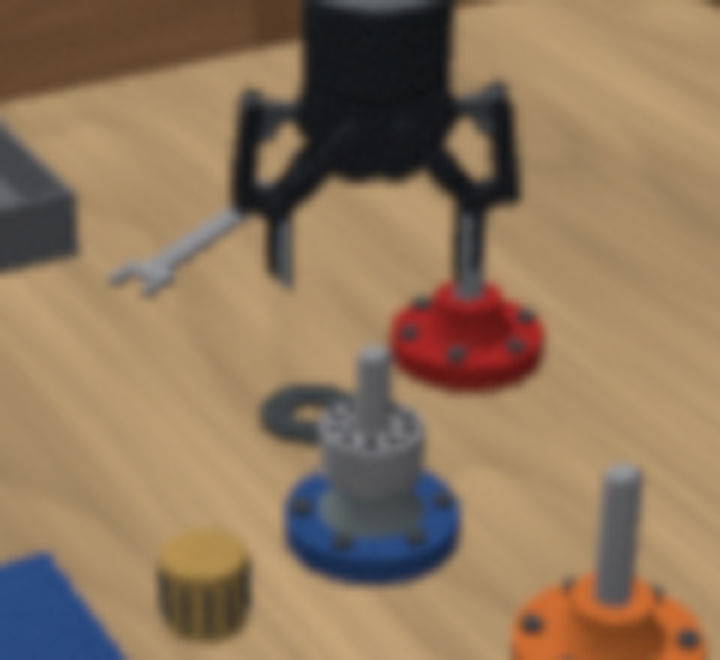

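View pics/w17.png

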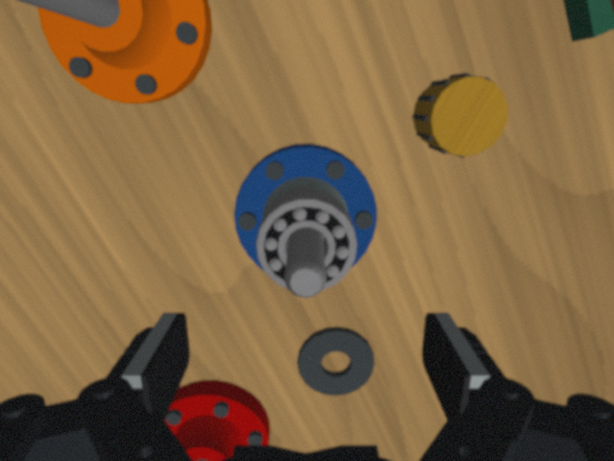

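The bearing sits home on the boss: its top is at (370,430) in the scene crop. Next the spacer.

```bash
python3 -m inch '[{"fingers":100,"dp":[0.0015,-0.049,0],"angular":[0,0,0]},{"fingers":100,"dp":[0.0015,-0.049,0],"angular":[0,0,0]},{"fingers":100,"dp":[0.0015,-0.049,0],"angular":[0,0,0]},{"fingers":100,"dp":[0.0015,-0.049,0],"angular":[0,0,-6]},{"fingers":100,"dp":[0,0,0],"angular":[0,0,-6]},{"fingers":100,"dp":[0,0,0],"angular":[0,0,-6]},{"fingers":100,"dp":[0,0,0],"angular":[0,0,0]},{"fingers":100,"dp":[0,0,0],"angular":[0,0,0]}]'
python3 - <<'E'
from h import *
go([534,55,16],(.993,-.115))
f=ctrl.grab_frame("wrist"); save(f,"w18.png",None,1.5)
print((1.5*proj(f,[534,55,46])).round(1))
t=np.radians(6.5);X=np.array([np.cos(t),-np.sin(t),0]);Y=np.array([np.sin(t),np.cos(t),0]);c=np.array([534,55,12])
for a,b in((35,-31),(-35,-31),(35,60),(-35,60)): print((1.5*proj(f,c+a*X+b*Y)).round(0))
print([(world(f,a["xyz"]).round(1),a["p"]) for a in ctrl.tip_of(f,"spacer1_center")])
E
```

```text
time_s: 25.05
tcp_pos: [531.6, 52.1, 129.1]
tool_rot: [0.0, 0.998, -0.06, -0.001]
wrist_force: [-0.0, -0.8, -0.4]
finger_gap: 0.998
t25.05 tcp [531.6  52.1 129.1] tx [ 0.993 -0.119 -0.002] tz [-0.002 -0.    -1.   ] F [-0.  -0.8 -0.4] gap0.998 q [ 0.09  0.31  1.9  -0.    0.93  0.21]
dp [ 0.0022 -0.0032  0.1131]
rz -0.23 q6 0.21
tilt [ 0.03  0.11 -0.  ]
[388.3 282.5]
[447. 315.]
[328. 316.]
[453. 155.]
[321. 156.]
[(array([541.8, 120.7,  66.7]), 0.65), (array([ 558.8, -101.7,   21.7]), 0.63)]
```

View pics/w18.png

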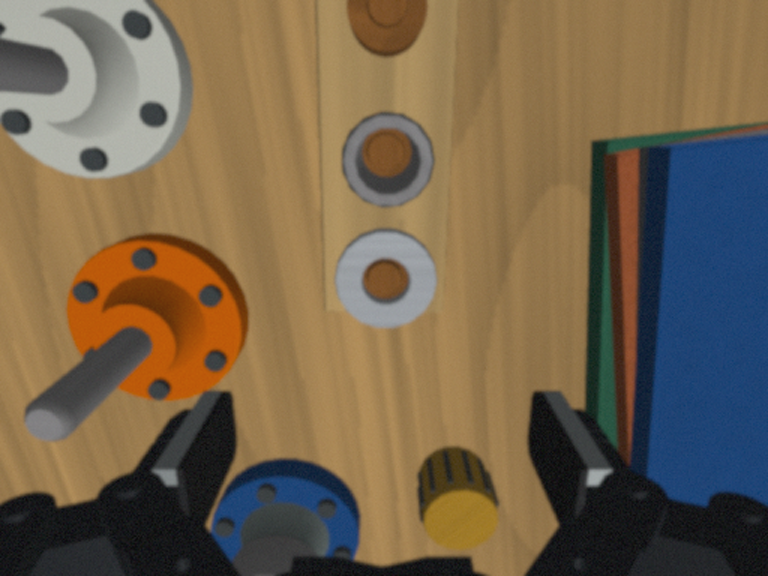

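The spacer centre is at (386,279), within 2 mm of prediction. Correcting and descending. The tips must stay above the spacer's underside, because the bearing below it is wider.

```bash
python3 -m inch '[{"fingers":100,"dp":[0.0014,-0.004,0],"angular":[0,0,0]},{"fingers":100,"dp":[0,0,0.03],"angular":[0,0,0]},{"fingers":100,"dp":[0,0,0.03],"angular":[0,0,0]},{"fingers":100,"dp":[0,0,0.02],"angular":[0,0,0]},{"fingers":100,"dp":[0,0,0.015],"angular":[0,0,0]},{"fingers":100,"dp":[0,0,0],"angular":[0,0,0]},{"fingers":100,"dp":[0,0,0],"angular":[0,0,0]}]'
python3 - <<'E'
from h import *
go([533.5,56,14],(.993,-.115))
f=ctrl.grab_frame("wrist"); save(f,"w19.png",None,1.5)
print((1.5*proj(f,[533.5,56,46])).round(1))
E
```

```text
time_s: 25.85
tcp_pos: [534.4, 56.1, 35.5]
tool_rot: [-0.0, 0.998, -0.058, -0.0]
wrist_force: [0.5, -0.4, 0.3]
finger_gap: 0.998
t25.85 tcp [534.4  56.1  35.5] tx [ 0.993 -0.117 -0.   ] tz [-0.  0. -1.] F [ 0.5 -0.4  0.3] gap0.998 q [0.1  0.45 1.95 0.   0.74 0.22]
dp [-0.0009  0.0002  0.0215]
rz -0.09 q6 0.22
tilt [ 0.    0.01 -0.  ]
[382.9 377.2]
```

View pics/w19.png

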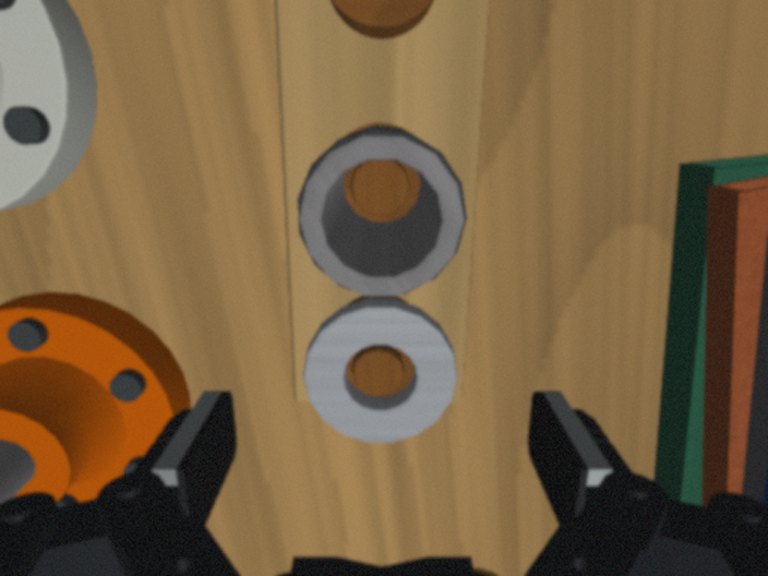

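```bash
python3 -m inch '[{"fingers":100,"dp":[-0.0013,-0.0014,0.012],"angular":[0,0,0]},{"fingers":100,"dp":[0,0,0.009],"angular":[0,0,0]},{"fingers":100,"dp":[0,0,0],"angular":[0,0,0]},{"fingers":40,"dp":[0,0,0],"angular":[0,0,0]},{"fingers":40,"dp":[0,0,0],"angular":[0,0,0]},{"fingers":40,"dp":[0,0,0],"angular":[0,0,0]},{"fingers":40,"dp":[0,0,0],"angular":[0,0,0]},{"fingers":40,"dp":[0,0,0],"angular":[0,0,0]}]' 40
python3 - <<'E'
from h import *
go([533.5,56,14],(.993,-.115))
f=ctrl.grab_frame("wrist"); save(f,"w20.png",None,1.5)
f=ctrl.grab_frame("scene"); save(f,"s20.png",(220,180,340,290),6)
E
```

```text
time_s: 26.7
tcp_pos: [533.4, 57.7, 14.8]
tool_rot: [-0.0, 0.998, -0.058, 0.0]
wrist_force: [-1.8, -0.3, 6.1]
finger_gap: 0.575
t26.70 tcp [533.4  57.7  14.8] tx [ 0.993 -0.116  0.001] tz [ 0.001  0.    -1.   ] F [-1.8 -0.3  6.1] gap0.575 q [0.1  0.49 1.96 0.   0.69 0.22]
dp [0.0003 0.0016 0.0008]
rz -0.05 q6 0.22
tilt [-0.01 -0.03  0.  ]
```

View pics/w20.png

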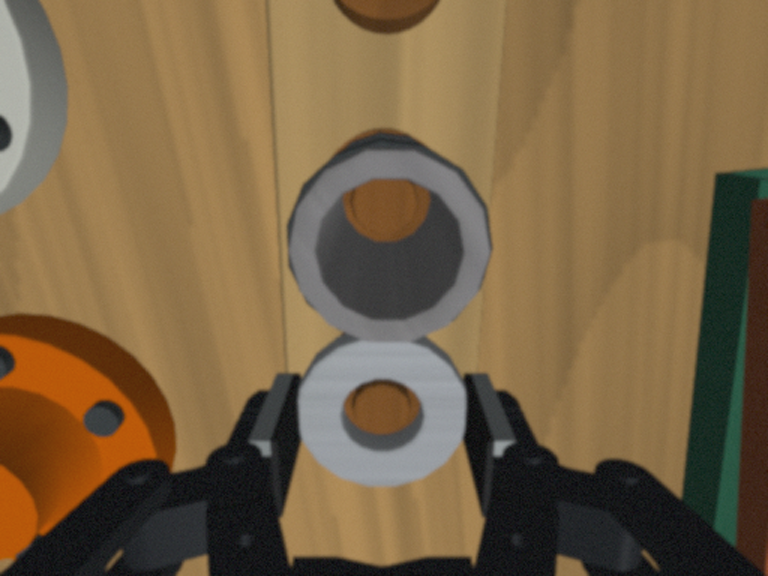

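View pics/s20.png

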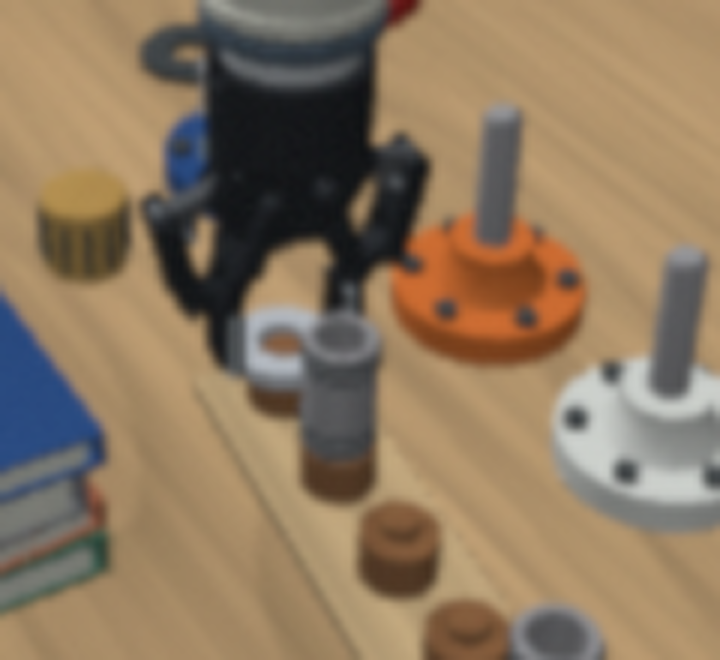

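```bash
python3 -m inch '[{"fingers":40,"dp":[0,0,-0.01],"angular":[0,0,0]},{"fingers":40,"dp":[0,0,-0.03],"angular":[0,0,0]},{"fingers":40,"dp":[0,0,-0.04],"angular":[0,0,0]},{"fingers":40,"dp":[0,0,-0.04],"angular":[0,0,0]},{"fingers":40,"dp":[0,0,0],"angular":[0,0,0]},{"fingers":40,"dp":[0,0,0],"angular":[0,0,0]}]' 50
python3 - <<'E'
from h import *
s,T=st(); go([445.2,-123.4,130])
f=ctrl.grab_frame("wrist"); save(f,"w21.png",None,1.5)
for dy in(-2,0,2): print(dy,(1.5*proj(f,s["tcp_pos"]+[0,0,31.2]+T[:,1]*dy)).round(1))
E
```

```text
time_s: 27.4
tcp_pos: [533.7, 57.7, 135.5]
tool_rot: [-0.0, 0.998, -0.058, 0.001]
wrist_force: [-0.1, 0.3, -1.4]
finger_gap: 0.568
t27.40 tcp [533.7  57.7 135.5] tx [ 0.993 -0.116  0.002] tz [ 0.003  0.    -1.   ] F [-0.1  0.3 -1.4] gap0.568 q [ 0.1   0.3   1.89 -0.    0.94  0.22]
t27.40 tcp [533.7  57.7 135.5] tx [ 0.993 -0.116  0.002] tz [ 0.003  0.    -1.   ] F [-0.1  0.3 -1.4] gap0.568 q [ 0.1   0.3   1.89 -0.    0.94  0.22]
dp [-0.0669  0.1901  0.0053]
tilt [-0.03 -0.14  0.  ]
-2 [386.4 404.3]
0 [386.4 410.2]
2 [386.4 416.1]
```

View pics/w21.png

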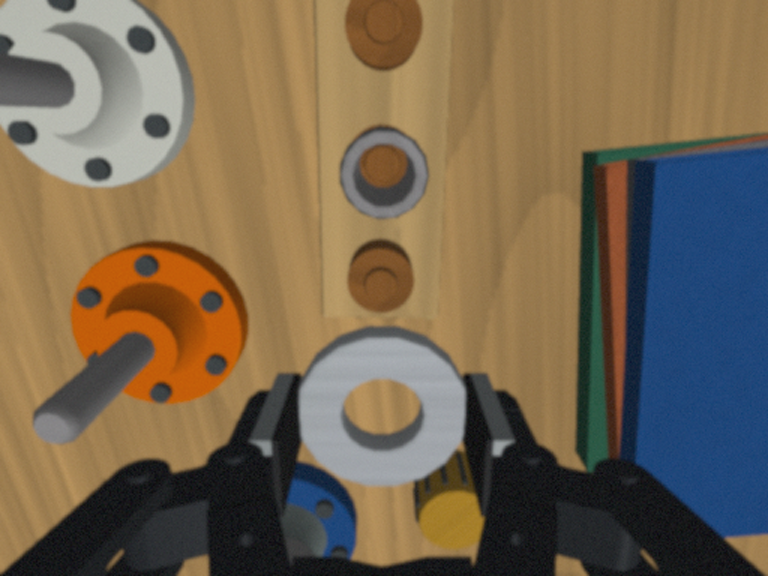

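Spacer lifted flat and centred in the jaws (382,410), and the nipples still stand. To the shaft.

```bash
python3 -m inch '[{"fingers":40,"dp":[-0.0134,0.038,0],"angular":[0,0,0]},{"fingers":40,"dp":[-0.0134,0.038,0],"angular":[0,0,0]},{"fingers":40,"dp":[-0.0134,0.038,0],"angular":[0,0,0]},{"fingers":40,"dp":[-0.0134,0.038,0],"angular":[0,0,0]},{"fingers":40,"dp":[-0.0134,0.038,0],"angular":[0,0,0]},{"fingers":40,"dp":[0,0,0.02],"angular":[0,0,0]},{"fingers":40,"dp":[0,0,0],"angular":[0,0,0]},{"fingers":40,"dp":[0,0,0],"angular":[0,0,0]}]'
python3 - <<'E'
from h import *
s,T=st(); go([445.2,-123.4,100])
f=ctrl.grab_frame("wrist"); save(f,"w22.png",None,1.5)
f=ctrl.grab_frame("scene"); save(f,"s22.png",(200,120,320,230),6)
E
```

```text
time_s: 28.25
tcp_pos: [443.6, -122.9, 113.3]
tool_rot: [-0.0, 0.998, -0.058, -0.001]
wrist_force: [0.5, 0.5, -0.6]
finger_gap: 0.571
t28.25 tcp [ 443.6 -122.9  113.3] tx [ 0.993 -0.116 -0.003] tz [-0.003  0.001 -1.   ] F [ 0.5  0.5 -0.6] gap0.571 q [-0.27  0.23  2.06  0.    0.85 -0.16]
t28.25 tcp [ 443.6 -122.9  113.3] tx [ 0.993 -0.116 -0.003] tz [-0.003  0.001 -1.   ] F [ 0.5  0.5 -0.6] gap0.571 q [-0.27  0.23  2.06  0.    0.85 -0.16]
dp [0.0017 0.0003 0.0133]
tilt [-0.04  0.17  0.  ]
```

View pics/w22.png

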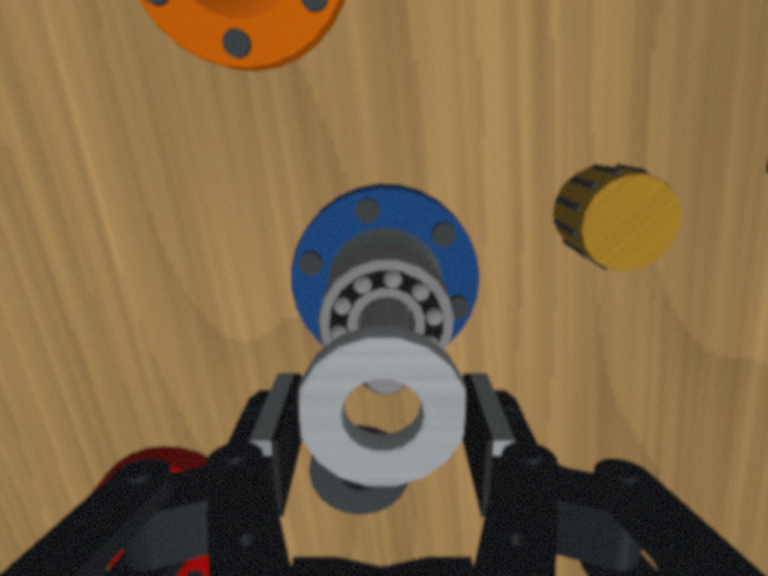

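View pics/s22.png

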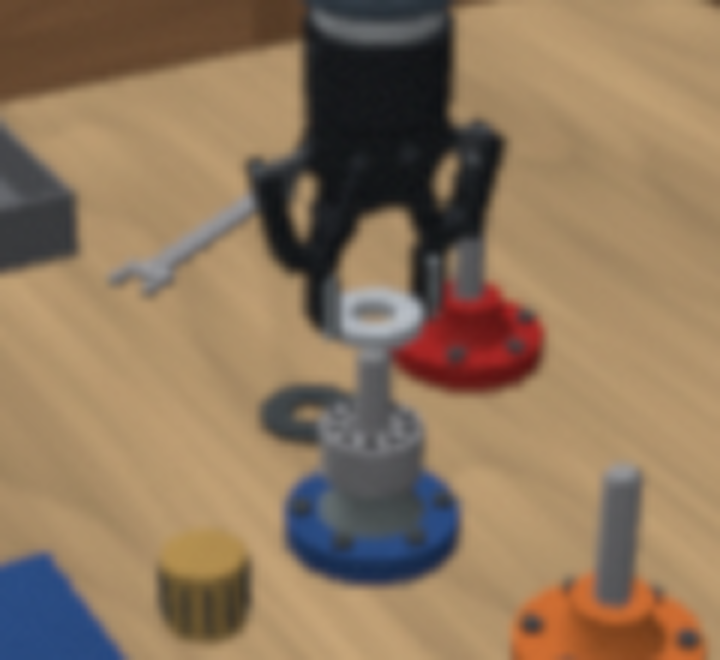

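```bash
python3 -m inch '[{"fingers":40,"dp":[0.0007,0,0],"angular":[0,0,0]},{"fingers":40,"dp":[0,0,0.01],"angular":[0,0,0]},{"fingers":40,"dp":[0,0,0.006],"angular":[0,0,0]},{"fingers":40,"dp":[0,0,0],"angular":[0,0,0]},{"fingers":40,"dp":[0,0,0],"angular":[0,0,0]}]'
python3 - <<'E'
from h import *
s,T=st()
f=ctrl.grab_frame("wrist"); save(f,"w23.png",(150,200,370,384),3)
E
```

```text
time_s: 28.85
tcp_pos: [445.0, -123.3, 97.9]
tool_rot: [-0.0, 0.998, -0.058, -0.0]
wrist_force: [0.5, 0.6, 0.0]
finger_gap: 0.573
t28.85 tcp [ 445.  -123.3   97.9] tx [ 0.993 -0.116 -0.001] tz [-0.001  0.    -1.   ] F [0.5 0.6 0. ] gap0.573 q [-0.27  0.26  2.07 -0.    0.81 -0.16]
```

View pics/w23.png

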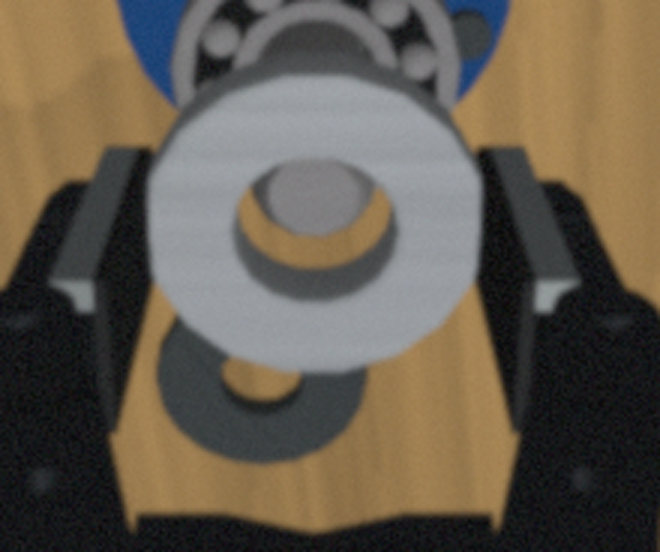

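The shaft tip shows inside the bore at (315,196), under 1 mm off centre. Descending.

```bash
python3 -m inch '[{"fingers":40,"dp":[0,-0.0004,0.006],"angular":[0,0,0]},{"fingers":40,"dp":[0,0,0],"angular":[0,0,0]}]'
python3 -m inch '[{"fingers":40,"dp":[0,0,0.012],"angular":[0,0,0]},{"fingers":40,"dp":[0,0,0.01],"angular":[0,0,0]},{"fingers":40,"dp":[0,0,0.008],"angular":[0,0,0]},{"fingers":40,"dp":[0,0,0],"angular":[0,0,0]},{"fingers":40,"dp":[0,0,0],"angular":[0,0,0]}]'
python3 -m inch '[{"fingers":40,"dp":[0,0,0.003],"angular":[0,0,0]},{"fingers":40,"dp":[0,0,0],"angular":[0,0,0]},{"fingers":40,"dp":[0,0,0],"angular":[0,0,0]}]'
```

```text
time_s: 29.1
tcp_pos: [445.0, -122.9, 91.7]
tool_rot: [-0.0, 0.998, -0.058, -0.0]
wrist_force: [0.0, 0.4, -1.2]
finger_gap: 0.57
time_s: 29.6
tcp_pos: [445.0, -123.0, 61.9]
tool_rot: [-0.0, 0.998, -0.058, -0.0]
wrist_force: [0.5, -0.7, 0.2]
finger_gap: 0.572
time_s: 29.9
tcp_pos: [445.4, -123.0, 59.4]
tool_rot: [0.0, 0.998, -0.058, 0.0]
wrist_force: [-0.0, 0.4, -0.3]
finger_gap: 0.569
```

```bash
python3 -m inch '[{"fingers":40,"dp":[0,0,0.003],"angular":[0,0,0]},{"fingers":40,"dp":[0,0,0],"angular":[0,0,0]},{"fingers":40,"dp":[0,0,0],"angular":[0,0,0]}]'
python3 -m inch '[{"fingers":40,"dp":[0,0,0.002],"angular":[0,0,0]},{"fingers":40,"dp":[0,0,0],"angular":[0,0,0]},{"fingers":40,"dp":[0,0,0],"angular":[0,0,0]}]'
python3 -m inch '[{"fingers":40,"dp":[0,0,0.001],"angular":[0,0,0]},{"fingers":40,"dp":[0,0,0],"angular":[0,0,0]},{"fingers":40,"dp":[0,0,0],"angular":[0,0,0]}]'
```

```text
time_s: 30.2
tcp_pos: [445.2, -123.0, 56.2]
tool_rot: [-0.0, 0.998, -0.058, -0.0]
wrist_force: [-0.1, 0.3, -0.7]
finger_gap: 0.575
time_s: 30.5
tcp_pos: [445.3, -123.0, 54.2]
tool_rot: [-0.0, 0.998, -0.058, -0.0]
wrist_force: [0.8, 0.5, -0.2]
finger_gap: 0.57
time_s: 30.8
tcp_pos: [445.5, -123.1, 53.9]
tool_rot: [0.0, 0.998, -0.058, 0.0]
wrist_force: [-1.1, 1.1, 9.1]
finger_gap: 0.572
```

```bash
python3 -m inch '[{"fingers":100,"dp":[0,0,0],"angular":[0,0,0]},{"fingers":100,"dp":[0,0,0],"angular":[0,0,0]},{"fingers":100,"dp":[0,0,0],"angular":[0,0,0]},{"fingers":100,"dp":[0,0,-0.03],"angular":[0,0,0]},{"fingers":100,"dp":[0,0,-0.04],"angular":[0,0,0]},{"fingers":100,"dp":[0,0,-0.01],"angular":[0,0,0]},{"fingers":100,"dp":[0,0,0],"angular":[0,0,0]},{"fingers":100,"dp":[0,0,0],"angular":[0,0,0]}]' 50
python3 - <<'E'
from h import *
go([418.6,-242.3,60])
f=ctrl.grab_frame("wrist"); save(f,"w24.png",None,1.5)
f=ctrl.grab_frame("scene"); save(f,"s24.png",(200,120,320,230),6)
for f,n in((f,"scene"),(ctrl.grab_frame("top"),"top")):
  for a in ctrl.trace(f,"washer_center")[:2]:
    m=a["pixels"].astype(np.uint8);c=max(cv2.findContours(m,0,2)[0],key=cv2.contourArea);x,y,w,h=cv2.boundingRect(c);print(n,a["p"],x,y,w,h,plane(f,x+w/2,y+h/2,5).round(1))
E
```

```text
time_s: 31.6
tcp_pos: [444.8, -122.9, 132.5]
tool_rot: [-0.0, 0.998, -0.058, -0.0]
wrist_force: [-0.8, 0.1, -0.6]
finger_gap: 0.999
t31.60 tcp [ 444.8 -122.9  132.5] tx [ 0.993 -0.116 -0.001] tz [-0.001  0.    -1.   ] F [-0.8  0.1 -0.6] gap0.999 q [-0.27  0.2   2.05 -0.    0.9  -0.16]
dp [-0.0121  0.1217  0.0725]
tilt [-0.01  0.04  0.  ]
scene 0.62 244 185 10 9 [ 426.2 -247.     5. ]
top 0.37 102 166 118 39 [547.8 181.9   5. ]
```

View pics/w24.png

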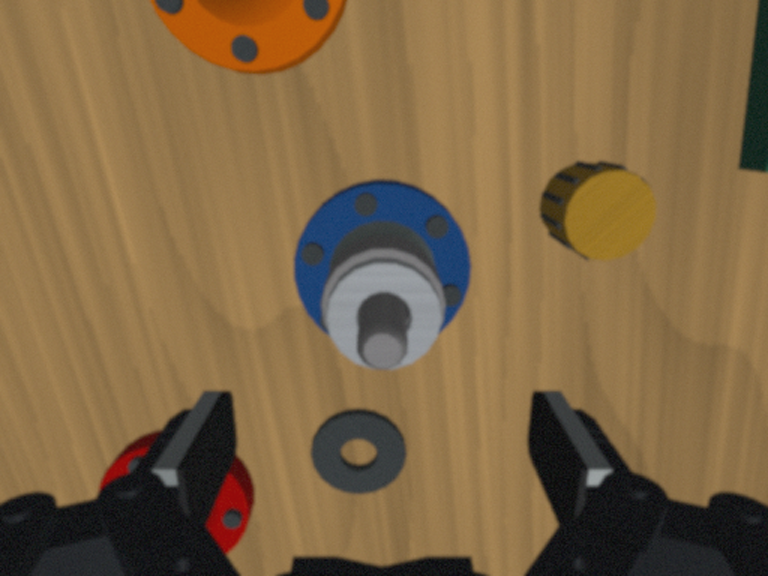

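View pics/s24.png

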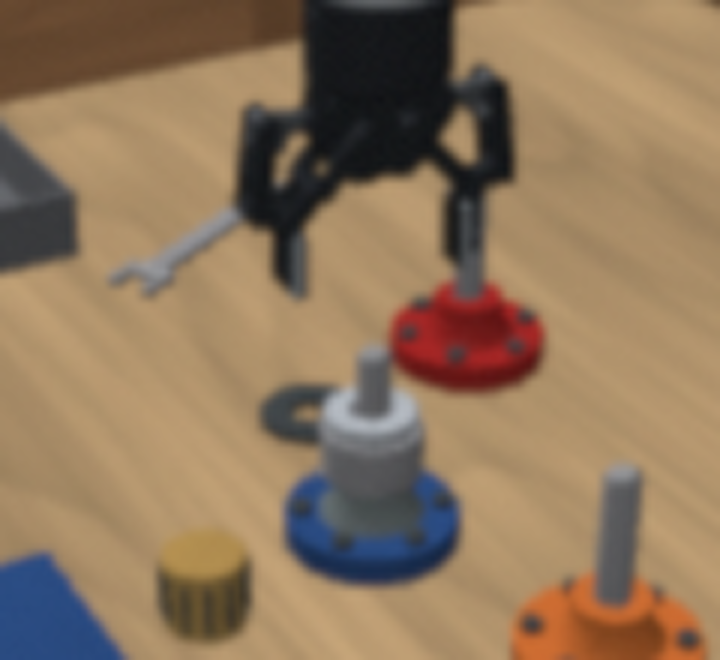

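The spacer is flat and home on the bearing, at (370,415). The washer is at (358,451) in the wrist picture.

Run:
```python
from h import *
f=ctrl.grab_frame("wrist"); print(plane(f,358.5/1.5,451/1.5,8).round(1))
print("spacer chk",plane(f,384/1.5,316/1.5,85).round(1), "tip",plane(f,383/1.5,350/1.5,121).round(1))
s=ctrl.grab_frame("scene"); print(plane(s,200+312/6,120+412/6,6).round(1))
```

```text
[ 413.4 -246.7    8. ]
spacer chk [ 444.2 -123.6   85. ] tip [ 443.8 -123.1  121. ]
[ 414.6 -245.3    6. ]
```

```bash
python3 -m inch '[{"fingers":100,"dp":[-0.0054,0.042,0],"angular":[0,0,0]},{"fingers":100,"dp":[-0.0054,0.042,0],"angular":[0,0,0]},{"fingers":100,"dp":[-0.0054,0.042,0],"angular":[0,0,0]},{"fingers":100,"dp":[0,0,0],"angular":[0,0,8.57]},{"fingers":100,"dp":[0,0,0],"angular":[0,0,8.57]},{"fingers":100,"dp":[0,0,0],"angular":[0,0,8.57]},{"fingers":100,"dp":[0,0,0],"angular":[0,0,8.57]},{"fingers":100,"dp":[0,0,0],"angular":[0,0,8.57]}]'
python3 -m inch '[{"fingers":100,"dp":[0,0,0],"angular":[0,0,8.57]},{"fingers":100,"dp":[0,0,0],"angular":[0,0,8.57]},{"fingers":100,"dp":[0,0,0],"angular":[0,0,8.57]},{"fingers":100,"dp":[0,0,0],"angular":[0,0,8.57]},{"fingers":100,"dp":[0,0,0],"angular":[0,0,8.57]},{"fingers":100,"dp":[0,0,0],"angular":[0,0,8.57]},{"fingers":100,"dp":[0,0,0],"angular":[0,0,8.57]},{"fingers":100,"dp":[0,0,0],"angular":[0,0,8.57]}]'
python3 -m inch '[{"fingers":100,"dp":[0,0,0.04],"angular":[0,0,8.57]},{"fingers":100,"dp":[0,0,0.04],"angular":[0,0,0]},{"fingers":100,"dp":[0,0,0],"angular":[0,0,0]},{"fingers":100,"dp":[0,0,0],"angular":[0,0,0]}]'
python3 - <<'E'
from h import *
go([414,-246,-20])
f=ctrl.grab_frame("wrist"); save(f,"w25.png",None,1.5)
print((1.5*proj(f,[414,-246,8])).round(1))
E
```

```text
time_s: 32.75
tcp_pos: [414.4, -246.3, 133.0]
tool_rot: [-0.0, 0.907, -0.422, -0.0]
wrist_force: [0.3, 0.2, 0.5]
finger_gap: 1.001
time_s: 33.55
tcp_pos: [414.5, -246.2, 133.0]
tool_rot: [-0.0, -0.512, 0.859, 0.0]
wrist_force: [0.2, -0.4, -0.0]
finger_gap: 0.998
time_s: 33.95
tcp_pos: [414.1, -246.0, 53.2]
tool_rot: [-0.001, -0.449, 0.893, 0.001]
wrist_force: [-0.4, -0.9, 0.0]
finger_gap: 0.997
t33.95 tcp [ 414.1 -246.    53.2] tx [-0.596 -0.803  0.   ] tz [-0.002  0.001 -1.   ] F [-0.4 -0.9  0. ] gap0.997 q [-0.54  0.36  2.06 -0.    0.72  1.67]
dp [ 0.     -0.      0.0732]
tilt [ 0.13 -0.01  0.  ]
[379.3 314.9]
```

View pics/w25.png

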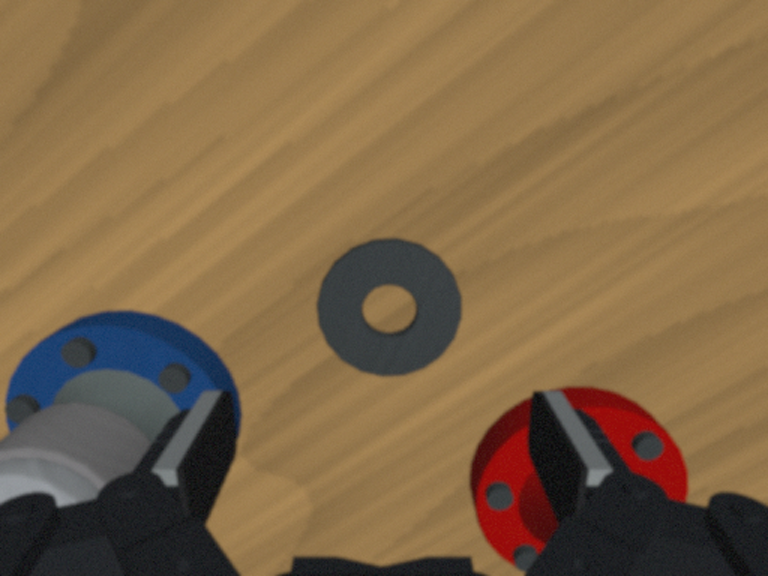

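```bash
python3 -m inch '[{"fingers":100,"dp":[0.0045,-0.0027,0.03],"angular":[0,0,0]},{"fingers":100,"dp":[0,0,0.02],"angular":[0,0,0]},{"fingers":100,"dp":[0,0,0.012],"angular":[0,0,0]},{"fingers":85,"dp":[0,0,0],"angular":[0,0,0]},{"fingers":85,"dp":[0,0,0],"angular":[0,0,0]}]'
python3 - <<'E'
from h import *
s,T=st()
f=ctrl.grab_frame("wrist"); save(f,"w26.png",None,1.5)
print((1.5*proj(f,[s["tcp_pos"][0],s["tcp_pos"][1],8])).round(1))
E
```

```text
time_s: 34.5
tcp_pos: [414.8, -251.9, -7.6]
tool_rot: [0.0, -0.449, 0.893, -0.001]
wrist_force: [0.8, -0.2, -0.0]
finger_gap: 0.849
t34.50 tcp [ 414.8 -251.9   -7.6] tx [-0.597 -0.803 -0.   ] tz [ 0.001 -0.001 -1.   ] F [ 0.8 -0.2 -0. ] gap0.849 q [-0.55  0.47  2.08  0.    0.59  1.66]
[378.1 383. ]
```

View pics/w26.png

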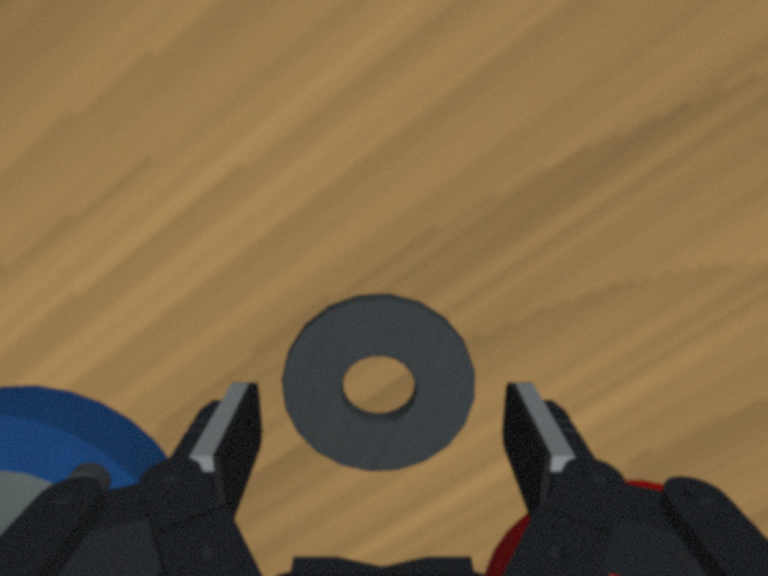

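The washer is centred under the tool at (379,381). Going down to the desk.

```bash
python3 -m inch '[{"fingers":85,"dp":[0,0,0.01],"angular":[0,0,0]},{"fingers":85,"dp":[0,0,0.005],"angular":[0,0,0]},{"fingers":85,"dp":[0,0,0],"angular":[0,0,0]},{"fingers":85,"dp":[0,0,0],"angular":[0,0,0]}]'
python3 -m inch '[{"fingers":85,"dp":[0,0,0.002],"angular":[0,0,0]},{"fingers":85,"dp":[0,0,0],"angular":[0,0,0]},{"fingers":50,"dp":[0,0,0],"angular":[0,0,0]},{"fingers":50,"dp":[0,0,0],"angular":[0,0,0]},{"fingers":50,"dp":[0,0,0],"angular":[0,0,0]},{"fingers":50,"dp":[0,0,0],"angular":[0,0,0]}]' 40
python3 - <<'E'
from h import *
s,T=st()
f=ctrl.grab_frame("wrist"); save(f,"w27.png",None,1.5)
E
```

```text
time_s: 34.95
tcp_pos: [413.9, -251.4, -23.9]
tool_rot: [-0.0, -0.449, 0.894, 0.0]
wrist_force: [-0.1, 0.8, -0.6]
finger_gap: 0.847
time_s: 35.55
tcp_pos: [414.1, -251.6, -25.0]
tool_rot: [0.0, -0.449, 0.893, -0.0]
wrist_force: [-2.1, 1.4, 11.8]
finger_gap: 0.731
t35.55 tcp [ 414.1 -251.6  -25. ] tx [-0.596 -0.803  0.   ] tz [ 0. -0. -1.] F [-2.1  1.4 11.8] gap0.731 q [-0.55  0.51  2.08 -0.    0.55  1.66]
```

View pics/w27.png

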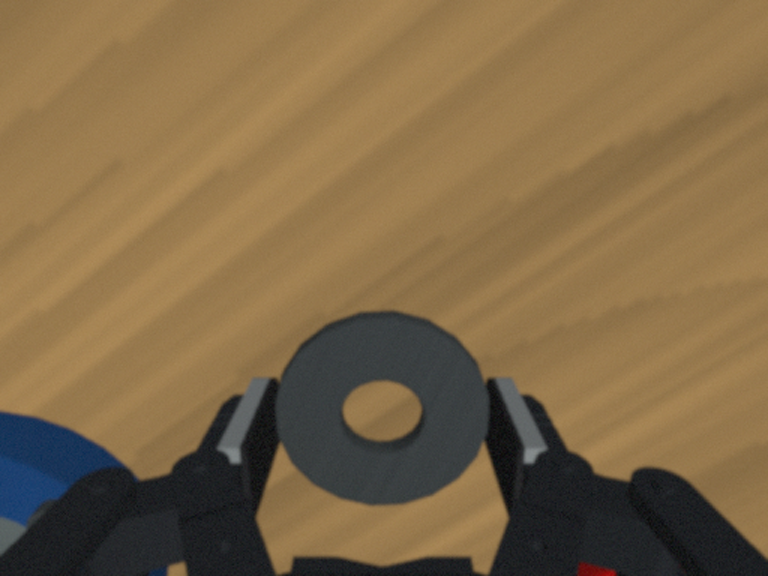

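```bash
python3 -m inch '[{"fingers":50,"dp":[0,0,-0.01],"angular":[0,0,0]},{"fingers":50,"dp":[0,0,-0.045],"angular":[0,0,0]},{"fingers":50,"dp":[0,0,-0.05],"angular":[0,0,0]},{"fingers":50,"dp":[0,0,-0.04],"angular":[0,0,0]},{"fingers":50,"dp":[0,0,0],"angular":[0,0,0]},{"fingers":50,"dp":[0,0,0],"angular":[0,0,0]}]' 50
python3 - <<'E'
from h import *
s,T=st(); go([445.3,-123.2,110])
f=ctrl.grab_frame("wrist"); save(f,"w28.png",None,1.5)
print((1.5*proj(f,s["tcp_pos"]+[0,0,33])).round(1))
E
```

```text
time_s: 36.2
tcp_pos: [414.5, -251.7, 120.2]
tool_rot: [0.001, -0.449, 0.894, -0.001]
wrist_force: [-0.5, -0.3, -2.1]
finger_gap: 0.722
t36.20 tcp [ 414.5 -251.7  120.2] tx [-0.597 -0.802 -0.   ] tz [ 0.002 -0.001 -1.   ] F [-0.5 -0.3 -2.1] gap0.722 q [-0.55  0.25  2.01  0.    0.88  1.66]
t36.20 tcp [ 414.5 -251.7  120.2] tx [-0.597 -0.802 -0.   ] tz [ 0.002 -0.001 -1.   ] F [-0.5 -0.3 -2.1] gap0.722 q [-0.55  0.25  2.01  0.    0.88  1.66]
dp [-0.1215  0.052   0.0101]
tilt [-0.14  0.01  0.  ]
[377.5 412. ]
```

View pics/w28.png

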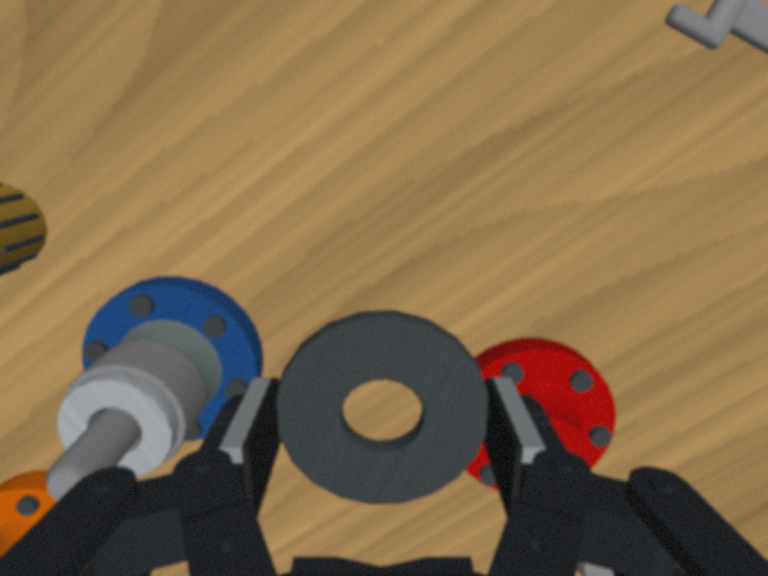

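Washer held flat and centred at (384,408). To the shaft.

```bash
python3 -m inch '[{"fingers":50,"dp":[-0.0405,0.0173,0],"angular":[0,0,0]},{"fingers":50,"dp":[-0.0405,0.0173,0],"angular":[0,0,0]},{"fingers":50,"dp":[-0.0405,0.0173,0],"angular":[0,0,0]},{"fingers":50,"dp":[0,0,0.012],"angular":[0,0,0]},{"fingers":50,"dp":[0,0,0],"angular":[0,0,0]},{"fingers":50,"dp":[0,0,0],"angular":[0,0,0]},{"fingers":50,"dp":[0,0,0],"angular":[0,0,0]}]'
python3 - <<'E'
from h import *
s,T=st(); go([445.3,-123.2,110])
f=ctrl.grab_frame("wrist"); save(f,"w29.png",None,1.5)
E
```

```text
time_s: 36.95
tcp_pos: [444.4, -123.9, 106.9]
tool_rot: [-0.0, -0.448, 0.894, 0.0]
wrist_force: [0.5, -0.5, -1.0]
finger_gap: 0.714
t36.95 tcp [ 444.4 -123.9  106.9] tx [-0.598 -0.802  0.001] tz [-0.001  0.    -1.   ] F [ 0.5 -0.5 -1. ] gap0.714 q [-0.28  0.24  2.07 -0.    0.83  1.94]
t36.95 tcp [ 444.4 -123.9  106.9] tx [-0.598 -0.802  0.001] tz [-0.001  0.    -1.   ] F [ 0.5 -0.5 -1. ] gap0.714 q [-0.28  0.24  2.07 -0.    0.83  1.94]
dp [-0.0011 -0.0003 -0.0031]
tilt [ 0.06 -0.03  0.  ]
```

View pics/w29.png

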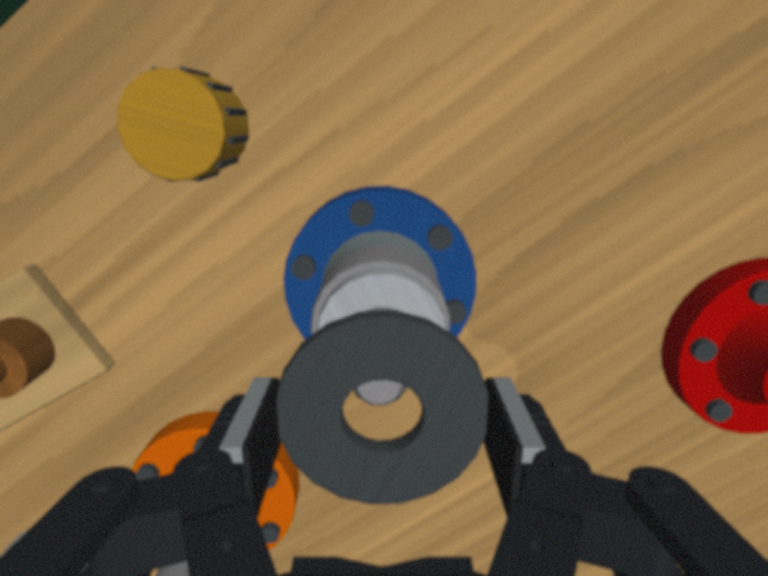

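```bash
python3 -m inch '[{"fingers":50,"dp":[-0.0011,-0.0003,0],"angular":[0,0,0]},{"fingers":50,"dp":[0,0,0.009],"angular":[0,0,0]},{"fingers":50,"dp":[0,0,0],"angular":[0,0,0]},{"fingers":50,"dp":[0,0,0.003],"angular":[0,0,0]},{"fingers":50,"dp":[0,0,0],"angular":[0,0,0]},{"fingers":50,"dp":[0,0,0],"angular":[0,0,0]}]'
python3 - <<'E'
from h import *
s,T=st()
f=ctrl.grab_frame("wrist"); save(f,"w30.png",(150,200,370,384),3)
E
```

```text
time_s: 37.6
tcp_pos: [445.8, -122.3, 95.2]
tool_rot: [-0.0, -0.449, 0.893, 0.0]
wrist_force: [-0.0, 0.2, -1.3]
finger_gap: 0.713
t37.60 tcp [ 445.8 -122.3   95.2] tx [-0.597 -0.803  0.   ] tz [-0.  0. -1.] F [-0.   0.2 -1.3] gap0.713 q [-0.27  0.26  2.08 -0.    0.81  1.94]
```

View pics/w30.png

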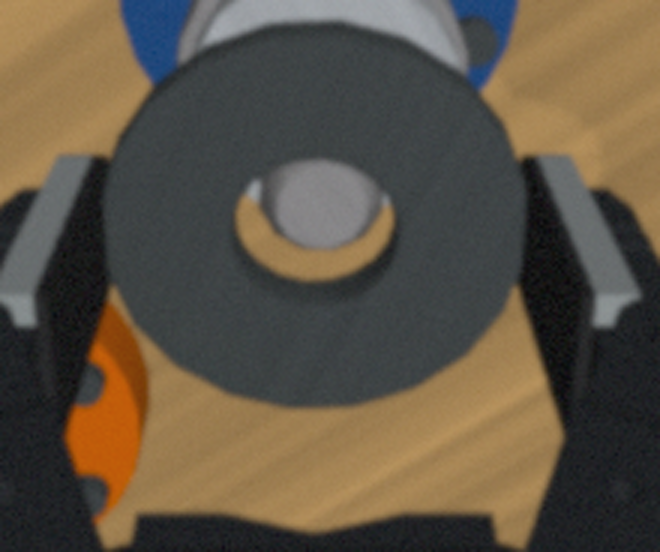

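```bash
python3 -m inch '[{"fingers":50,"dp":[0.0005,-0.0009,0.004],"angular":[0,0,0]},{"fingers":50,"dp":[0,0,0.004],"angular":[0,0,0]},{"fingers":50,"dp":[0,0,0],"angular":[0,0,0]},{"fingers":50,"dp":[0,0,0],"angular":[0,0,0]}]'
python3 -m inch '[{"fingers":50,"dp":[0,0,0.01],"angular":[0,0,0]},{"fingers":50,"dp":[0,0,0.008],"angular":[0,0,0]},{"fingers":50,"dp":[0,0,0],"angular":[0,0,0]},{"fingers":50,"dp":[0,0,0.003],"angular":[0,0,0]},{"fingers":50,"dp":[0,0,0],"angular":[0,0,0]},{"fingers":50,"dp":[0,0,0],"angular":[0,0,0]}]'
```

```text
time_s: 38.05
tcp_pos: [446.1, -123.2, 87.1]
tool_rot: [-0.0, -0.449, 0.894, 0.0]
wrist_force: [0.5, 0.0, -1.8]
finger_gap: 0.714
time_s: 38.65
tcp_pos: [446.3, -123.3, 66.3]
tool_rot: [0.0, -0.449, 0.894, -0.0]
wrist_force: [-0.5, 0.6, -0.3]
finger_gap: 0.716
```

```bash
python3 -m inch '[{"fingers":50,"dp":[0,0,0.003],"angular":[0,0,0]},{"fingers":50,"dp":[0,0,0],"angular":[0,0,0]},{"fingers":50,"dp":[0,0,0],"angular":[0,0,0]}]'
python3 -m inch '[{"fingers":50,"dp":[0,0,0.002],"angular":[0,0,0]},{"fingers":50,"dp":[0,0,0],"angular":[0,0,0]},{"fingers":50,"dp":[0,0,0],"angular":[0,0,0]}]'
python3 -m inch '[{"fingers":50,"dp":[0,0,0.0015],"angular":[0,0,0]},{"fingers":50,"dp":[0,0,0],"angular":[0,0,0]},{"fingers":50,"dp":[0,0,0],"angular":[0,0,0]}]'
```

```text
time_s: 38.95
tcp_pos: [446.2, -123.3, 63.3]
tool_rot: [-0.0, -0.449, 0.894, 0.0]
wrist_force: [-0.4, 0.1, -1.5]
finger_gap: 0.717
time_s: 39.25
tcp_pos: [446.2, -123.3, 61.2]
tool_rot: [-0.0, -0.449, 0.894, 0.0]
wrist_force: [-0.4, -0.2, -0.9]
finger_gap: 0.719
time_s: 39.55
tcp_pos: [446.4, -123.3, 60.3]
tool_rot: [0.0, -0.449, 0.893, -0.0]
wrist_force: [-1.2, 0.1, 8.3]
finger_gap: 0.723
```

Contact at 60.3, against 60 expected. Release and lift.

```bash
python3 -m inch '[{"fingers":100,"dp":[0,0,0],"angular":[0,0,0]},{"fingers":100,"dp":[0,0,0],"angular":[0,0,0]},{"fingers":100,"dp":[0,0,0],"angular":[0,0,0]},{"fingers":100,"dp":[0,0,-0.03],"angular":[0,0,0]},{"fingers":100,"dp":[0,0,-0.04],"angular":[0,0,0]},{"fingers":100,"dp":[0,0,0],"angular":[0,0,0]},{"fingers":100,"dp":[0,0,0],"angular":[0,0,0]}]' 50
python3 - <<'E'
from h import *
go([559.5,-100,60])
f=ctrl.grab_frame("wrist"); save(f,"w31.png",None,1.5)
f=ctrl.grab_frame("scene"); save(f,"s31.png",(200,120,320,230),6)
E
```

```text
time_s: 40.25
tcp_pos: [446.9, -123.4, 130.4]
tool_rot: [0.001, -0.449, 0.894, -0.001]
wrist_force: [0.0, 0.3, -0.5]
finger_gap: 0.996
t40.25 tcp [ 446.9 -123.4  130.4] tx [-0.597 -0.802 -0.001] tz [ 0.002 -0.001 -1.   ] F [ 0.   0.3 -0.5] gap0.996 q [-0.27  0.2   2.05  0.    0.89  1.94]
dp [-0.086  -0.0762  0.0706]
tilt [-0.12  0.05  0.  ]
```

View pics/w31.png

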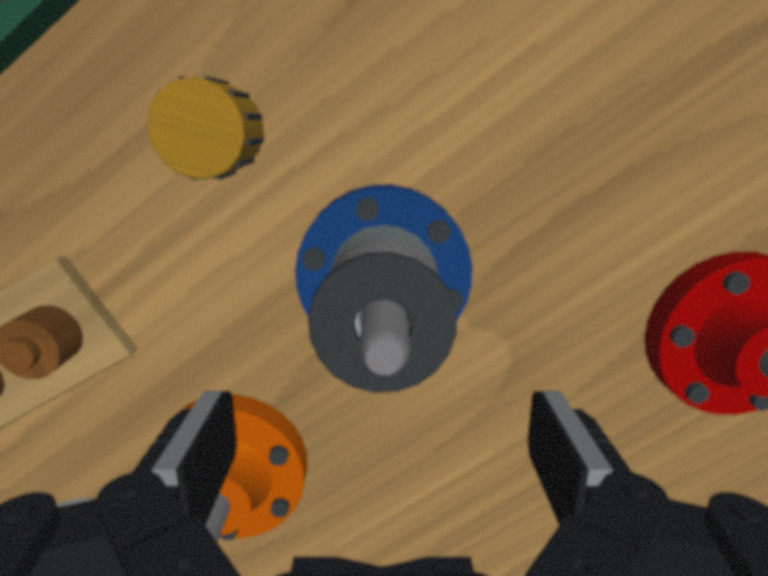

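View pics/s31.png

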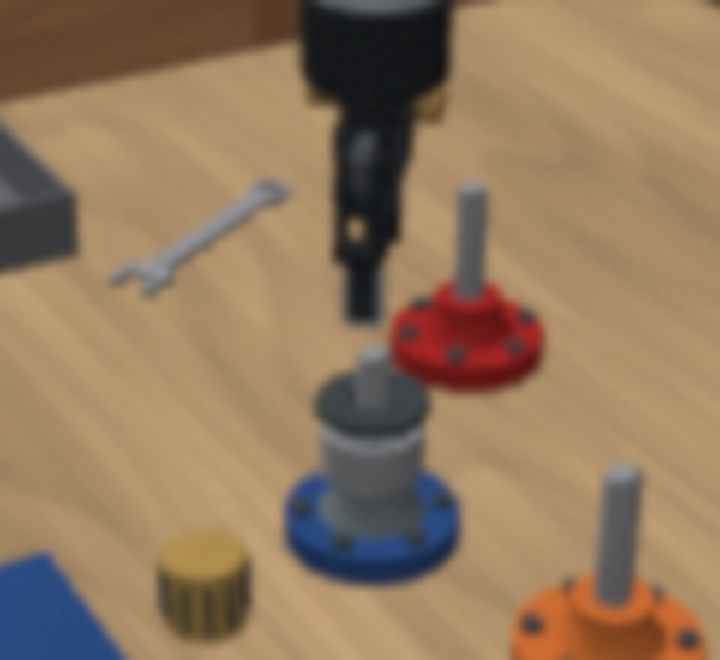

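The washer lies flat on the stack at (372,400). Next the cap, which I'll approach turned about -102° for perpendicular centring.

```bash
python3 -m inch '[{"fingers":100,"dp":[-0.0287,-0.0254,0],"angular":[0,0,0]},{"fingers":100,"dp":[-0.0287,-0.0254,0],"angular":[0,0,0]},{"fingers":100,"dp":[-0.0287,-0.0254,0],"angular":[0,0,0]},{"fingers":100,"dp":[0,0,0],"angular":[0,0,-8.5]},{"fingers":100,"dp":[0,0,0],"angular":[0,0,-8.5]},{"fingers":100,"dp":[0,0,0],"angular":[0,0,-8.5]},{"fingers":100,"dp":[0,0,0],"angular":[0,0,-8.5]},{"fingers":100,"dp":[0,0,0],"angular":[0,0,-8.5]}]'
python3 -m inch '[{"fingers":100,"dp":[0,0,0],"angular":[0,0,-8.5]},{"fingers":100,"dp":[0,0,0],"angular":[0,0,-8.5]},{"fingers":100,"dp":[0,0,0],"angular":[0,0,-8.5]},{"fingers":100,"dp":[0,0,0],"angular":[0,0,-8.5]},{"fingers":100,"dp":[0,0,0],"angular":[0,0,-8.5]},{"fingers":100,"dp":[0,0,0.03],"angular":[0,0,-8.5]},{"fingers":100,"dp":[0,0,0.04],"angular":[0,0,-8.5]},{"fingers":100,"dp":[0,0,0],"angular":[0,0,0]}]'
python3 - <<'E'
from h import *
s,T=st(); go([559.5,-100,-11])
f=ctrl.grab_frame("wrist"); save(f,"w32.png",None,1.5)
print((1.5*proj(f,[559.5,-100,44])).round(1))
E
```

```text
time_s: 41.15
tcp_pos: [557.7, -99.4, 127.9]
tool_rot: [0.001, 0.744, -0.668, -0.001]
wrist_force: [0.7, -0.4, 0.3]
finger_gap: 0.998
time_s: 41.95
tcp_pos: [554.0, -98.8, 54.2]
tool_rot: [0.0, 0.977, -0.212, -0.005]
wrist_force: [-0.8, 0.3, 0.4]
finger_gap: 1.001
t41.95 tcp [554.  -98.8  54.2] tx [ 0.91  -0.415 -0.01 ] tz [-0.01   0.002 -1.   ] F [-0.8  0.3  0.4] gap1.001 q [-0.18  0.46  1.88 -0.    0.81  0.25]
t41.95 tcp [554.  -98.8  54.2] tx [ 0.91  -0.415 -0.01 ] tz [-0.01   0.002 -1.   ] F [-0.8  0.3  0.4] gap1.001 q [-0.18  0.46  1.88 -0.    0.81  0.25]
dp [ 0.0062 -0.0013  0.0652]
tilt [ 0.15  0.58 -0.  ]
[399.7 346.4]
```

View pics/w32.png

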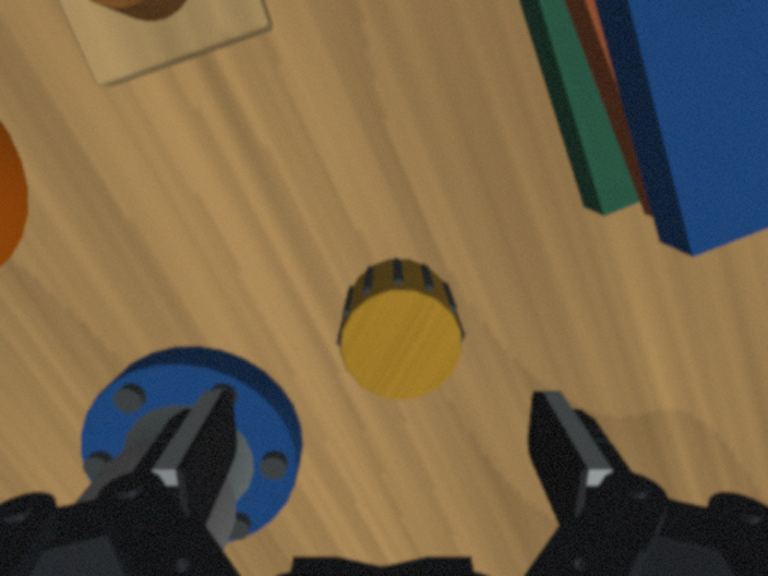

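```bash
python3 -m inch '[{"fingers":100,"dp":[0,0,0],"angular":[0,0,0]},{"fingers":100,"dp":[0,0,0],"angular":[0,0,0]},{"fingers":100,"dp":[0,0,0],"angular":[0,0,0]}]'
python3 - <<'E'
from h import *
go([559.5,-100,-11])
E
```

```text
time_s: 42.3
tcp_pos: [559.8, -99.8, 61.3]
tool_rot: [-0.0, 0.977, -0.214, 0.001]
wrist_force: [0.0, 0.0, 0.6]
finger_gap: 0.999
t42.30 tcp [559.8 -99.8  61.3] tx [ 0.908 -0.418  0.002] tz [ 0.002 -0.    -1.   ] F [0.  0.  0.6] gap0.999 q [-0.18  0.45  1.87  0.    0.81  0.25]
dp [-0.0004  0.0003  0.0723]
tilt [-0.03 -0.13  0.  ]
```

```bash
python3 -m inch '[{"fingers":100,"dp":[0,-0.0003,0.03],"angular":[0,0,0]},{"fingers":100,"dp":[0,0,0.025],"angular":[0,0,0]},{"fingers":100,"dp":[0,0,0.015],"angular":[0,0,0]},{"fingers":100,"dp":[0,0,0],"angular":[0,0,0]},{"fingers":100,"dp":[0,0,0],"angular":[0,0,0]}]'
python3 -m inch '[{"fingers":30,"dp":[0,0,0],"angular":[0,0,0]},{"fingers":30,"dp":[0,0,0],"angular":[0,0,0]},{"fingers":30,"dp":[0,0,0],"angular":[0,0,0]},{"fingers":30,"dp":[0,0,0],"angular":[0,0,0]},{"fingers":30,"dp":[0,0,0],"angular":[0,0,0]},{"fingers":30,"dp":[0,0,0],"angular":[0,0,0]},{"fingers":30,"dp":[0,0,0],"angular":[0,0,0]}]' 40
python3 - <<'E'
from h import *
st()
f=ctrl.grab_frame("wrist"); save(f,"w33.png",None,1.5)
E
```

```text
time_s: 42.8
tcp_pos: [559.4, -99.5, -9.5]
tool_rot: [-0.0, 0.977, -0.213, 0.0]
wrist_force: [0.7, 0.2, 1.1]
finger_gap: 0.999
time_s: 43.5
tcp_pos: [559.8, -99.6, -9.0]
tool_rot: [-0.0, 0.977, -0.213, 0.001]
wrist_force: [-0.5, 0.3, 7.0]
finger_gap: 0.527
t43.50 tcp [559.8 -99.6  -9. ] tx [ 0.909 -0.417  0.002] tz [ 0.002 -0.    -1.   ] F [-0.5  0.3  7. ] gap0.527 q [-0.18  0.56  1.9  -0.    0.68  0.25]
```

View pics/w33.png

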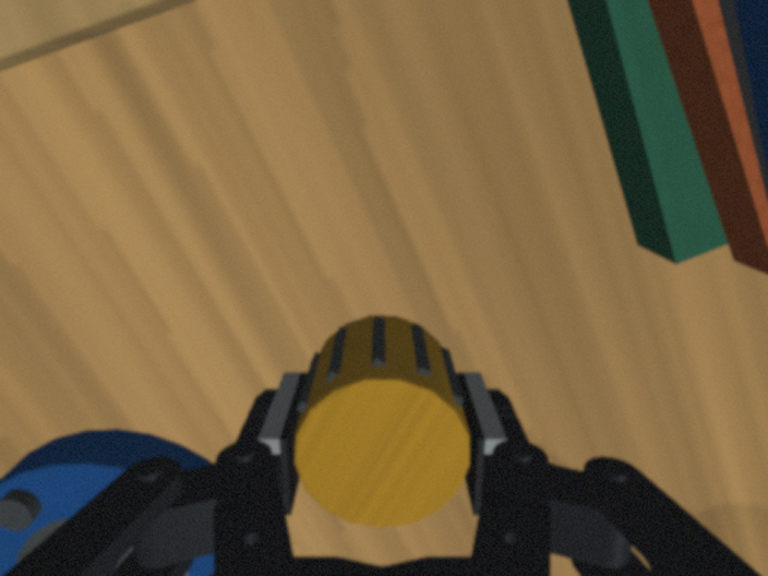

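Cap gripped, centred at (382,450). Lifting and going to the shaft.

```bash
python3 -m inch '[{"fingers":30,"dp":[0,0,-0.02],"angular":[0,0,0]},{"fingers":30,"dp":[0,0,-0.045],"angular":[0,0,0]},{"fingers":30,"dp":[0,0,-0.045],"angular":[0,0,0]},{"fingers":30,"dp":[0,0,-0.04],"angular":[0,0,0]},{"fingers":30,"dp":[0,0,0],"angular":[0,0,0]},{"fingers":30,"dp":[0,0,0],"angular":[0,0,0]}]' 50
python3 - <<'E'
from h import *
go([445.5,-123.2,130])
E
```

```text
time_s: 44.15
tcp_pos: [559.2, -99.4, 140.6]
tool_rot: [-0.0, 0.977, -0.213, 0.001]
wrist_force: [0.1, 1.2, -3.3]
finger_gap: 0.521
t44.15 tcp [559.2 -99.4 140.6] tx [ 0.909 -0.417  0.002] tz [ 0.002 -0.    -1.   ] F [ 0.1  1.2 -3.3] gap0.521 q [-0.18  0.34  1.82 -0.    0.97  0.25]
dp [-0.0934  0.069   0.0104]
tilt [-0.03 -0.1   0.  ]
```

```bash
python3 -m inch '[{"fingers":30,"dp":[-0.0311,0.023,0],"angular":[0,0,0]},{"fingers":30,"dp":[-0.0311,0.023,0],"angular":[0,0,0]},{"fingers":30,"dp":[-0.0311,0.023,0],"angular":[0,0,0]},{"fingers":30,"dp":[0,0,0.01],"angular":[0,0,0]},{"fingers":30,"dp":[0,0,0],"angular":[0,0,0]},{"fingers":30,"dp":[0,0,0],"angular":[0,0,0]},{"fingers":30,"dp":[0,0,0],"angular":[0,0,0]}]'
python3 - <<'E'
from h import *
go([445.5,-123.2,112])
f=ctrl.grab_frame("wrist"); save(f,"w34.png",None,1.5)
f=ctrl.grab_frame("scene"); save(f,"s34.png",(200,120,320,230),6)
E
```

```text
time_s: 44.85
tcp_pos: [446.1, -123.1, 129.5]
tool_rot: [-0.0, 0.977, -0.213, -0.0]
wrist_force: [-0.1, -0.0, -2.3]
finger_gap: 0.529
t44.85 tcp [ 446.1 -123.1  129.5] tx [ 0.909 -0.416 -0.   ] tz [-0.  0. -1.] F [-0.1 -0.  -2.3] gap0.529 q [-0.27  0.21  2.05  0.    0.89  0.16]
dp [-0.0005  0.0003  0.0175]
tilt [-0.    0.01  0.  ]
```

View pics/w34.png

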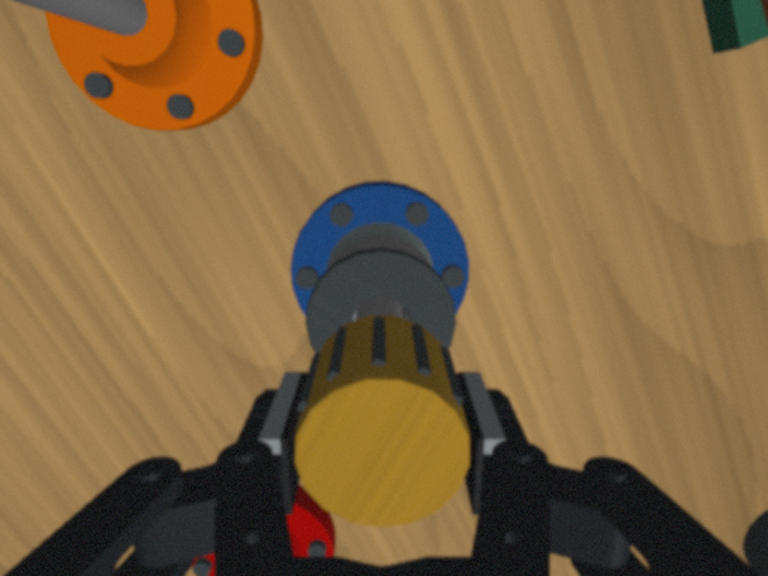

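View pics/s34.png

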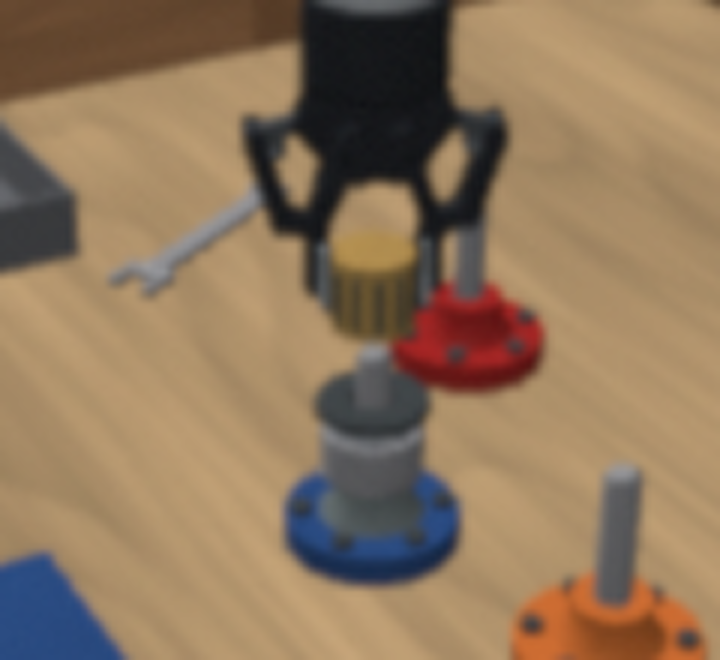

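```bash
python3 -m inch '[{"fingers":30,"dp":[-0.0006,0.0002,0.01],"angular":[0,0,0]},{"fingers":30,"dp":[0,0,0.006],"angular":[0,0,0]},{"fingers":30,"dp":[0,0,0],"angular":[0,0,0]},{"fingers":30,"dp":[0,0,0.003],"angular":[0,0,0]},{"fingers":30,"dp":[0,0,0],"angular":[0,0,0]}]'
python3 -m inch '[{"fingers":30,"dp":[0,0,0.004],"angular":[0,0,0]},{"fingers":30,"dp":[0,0,0],"angular":[0,0,0]},{"fingers":30,"dp":[0,0,0.004],"angular":[0,0,0]},{"fingers":30,"dp":[0,0,0],"angular":[0,0,0]}]'
```

```text
time_s: 45.45
tcp_pos: [444.6, -123.1, 110.5]
tool_rot: [-0.0, 0.977, -0.213, -0.0]
wrist_force: [-0.9, 0.2, -1.6]
finger_gap: 0.522
time_s: 45.85
tcp_pos: [444.5, -123.1, 102.4]
tool_rot: [-0.0, 0.977, -0.213, -0.0]
wrist_force: [-0.6, 1.0, -2.9]
finger_gap: 0.524
```

```bash
python3 -m inch '[{"fingers":30,"dp":[0.0004,0,0.006],"angular":[0,0,0]},{"fingers":30,"dp":[0,0,0.004],"angular":[0,0,0]},{"fingers":30,"dp":[0,0,0],"angular":[0,0,0]},{"fingers":30,"dp":[0,0,0],"angular":[0,0,0]}]'
python3 -m inch '[{"fingers":30,"dp":[0,0,0.004],"angular":[0,0,0]},{"fingers":30,"dp":[0,0,0],"angular":[0,0,0]},{"fingers":30,"dp":[0,0,0.002],"angular":[0,0,0]},{"fingers":30,"dp":[0,0,0],"angular":[0,0,0]},{"fingers":30,"dp":[0,0,0],"angular":[0,0,0]}]'
```

```text
time_s: 46.25
tcp_pos: [444.9, -123.3, 92.6]
tool_rot: [-0.0, 0.977, -0.213, -0.0]
wrist_force: [-0.1, 0.1, -1.3]
finger_gap: 0.526
time_s: 46.75
tcp_pos: [445.1, -123.3, 86.8]
tool_rot: [0.0, 0.977, -0.213, -0.0]
wrist_force: [0.1, 0.8, -2.4]
finger_gap: 0.524
```

```bash
python3 -m inch '[{"fingers":30,"dp":[0,0,0.002],"angular":[0,0,0]},{"fingers":30,"dp":[0,0,0],"angular":[0,0,0]},{"fingers":30,"dp":[0,0,0],"angular":[0,0,0]}]'
python3 -m inch '[{"fingers":30,"dp":[0,0,0.0015],"angular":[0,0,0]},{"fingers":30,"dp":[0,0,0],"angular":[0,0,0]},{"fingers":30,"dp":[0,0,0],"angular":[0,0,0]}]'
```

```text
time_s: 47.05
tcp_pos: [445.0, -123.3, 84.7]
tool_rot: [-0.0, 0.977, -0.213, -0.0]
wrist_force: [0.4, 0.9, -2.8]
finger_gap: 0.524
time_s: 47.35
tcp_pos: [445.3, -123.4, 84.0]
tool_rot: [0.0, 0.977, -0.213, 0.0]
wrist_force: [-2.4, 0.2, 8.9]
finger_gap: 0.526
```

Seated at 84.0, as predicted. Release, lift, back away and check.

```bash
python3 -m inch '[{"fingers":100,"dp":[0,0,0],"angular":[0,0,0]},{"fingers":100,"dp":[0,0,0],"angular":[0,0,0]},{"fingers":100,"dp":[0,0,0],"angular":[0,0,0]},{"fingers":100,"dp":[0,0,0],"angular":[0,0,0]},{"fingers":100,"dp":[0,0,-0.03],"angular":[0,0,0]},{"fingers":100,"dp":[0,0,-0.05],"angular":[0,0,0]},{"fingers":100,"dp":[0,0,-0.03],"angular":[0,0,0]},{"fingers":100,"dp":[0,0,0],"angular":[0,0,0]}]' 50
python3 -m inch '[{"fingers":100,"dp":[0.04,0.02,0],"angular":[0,0,0]},{"fingers":100,"dp":[0.04,0.02,0],"angular":[0,0,0]},{"fingers":100,"dp":[0.04,0.02,0],"angular":[0,0,0]},{"fingers":100,"dp":[0,0,0],"angular":[0,0,0]},{"fingers":100,"dp":[0,0,0],"angular":[0,0,0]},{"fingers":100,"dp":[0,0,0],"angular":[0,0,0]}]'
python3 - <<'E'
from h import *
st()
f=ctrl.grab_frame("scene"); save(f,"s35.png",(140,120,340,290),3.5)
print("cap top px",((proj(f,[445,-123,137])-[140,120])*3.5).round(0),"washer top",((proj(f,[445,-123,93])-[140,120])*3.5).round(0))
f=ctrl.grab_frame("wrist"); save(f,"w35.png",None,1.5)
f=ctrl.grab_frame("top"); save(f,"t35.png",(90,80,410,310),2.4)
E
```

```text
time_s: 48.15
tcp_pos: [447.8, -124.1, 197.4]
tool_rot: [0.0, 0.977, -0.213, 0.004]
wrist_force: [-0.2, 0.1, -0.1]
finger_gap: 1.004
time_s: 48.75
tcp_pos: [528.1, -227.1, 192.2]
tool_rot: [-0.0, 0.977, -0.213, -0.001]
wrist_force: [0.2, 0.3, -0.5]
finger_gap: 0.999
t48.75 tcp [ 528.1 -227.1  192.2] tx [ 0.909 -0.417 -0.002] tz [-0.002  0.001 -1.   ] F [ 0.2  0.3 -0.5] gap0.999 q [-0.41  0.3   1.76  0.    1.09  0.02]
cap top px [427. 188.] washer top [427. 230.]
```

View pics/s35.png

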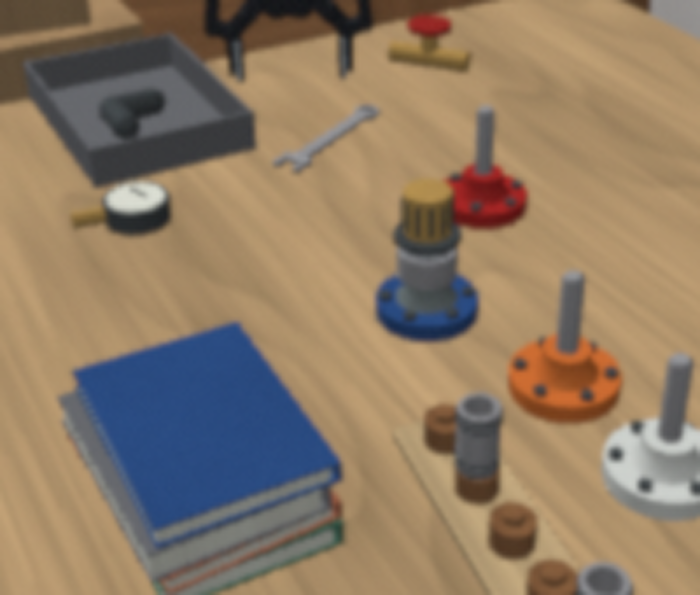

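View pics/w35.png

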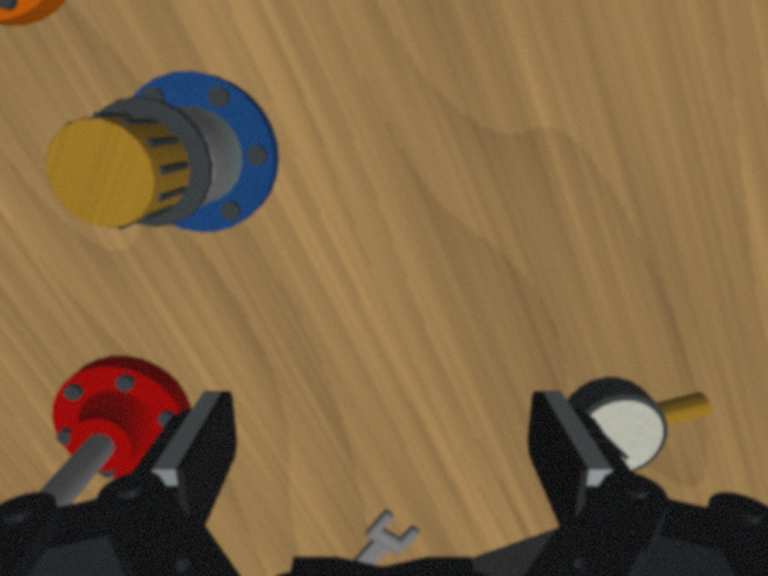

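View pics/t35.png

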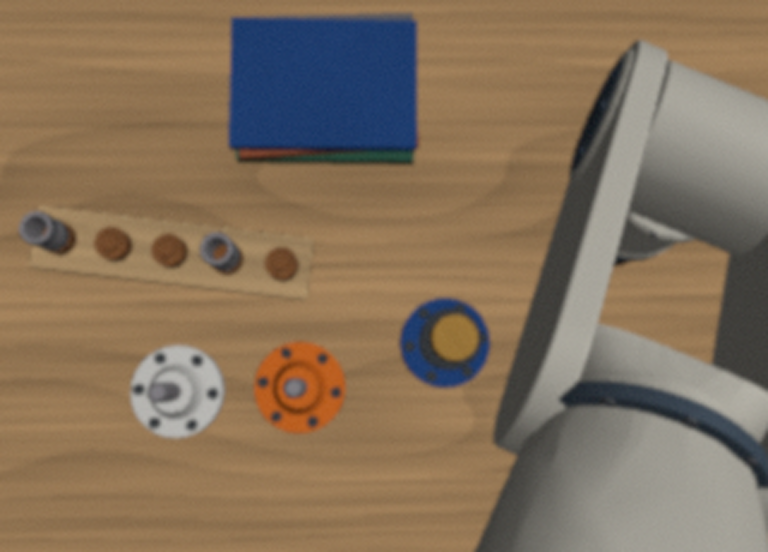

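The stack is complete and upright, with the cap top at (428,190) against (427,188) predicted. Books, gauge and nipples are where they were, and the robot is clear. Handing in.

```bash
python3 -c "
from workcell import ctrl
print(ctrl.finish_job())"
```

```text
the job is handed in; nothing more can be done
None
```

The pump is assembled and the job was handed in at about 49 s, well inside the 208 s limit. I took the cap off and set it on the desk. Then I put on the bearing, the one spacer in the rack and the washer, and the cap back on top.

**Last checks**
- **Seating:** each part touched down at or within about 0.3 mm of its expected height, with under 10 N at the wrist. The last pictures show the stack upright and the cap down on the washer.
- **Left alone:** the nipples, books and gauge look unmoved in the pictures, and the gripper is clear of everything.

**What went wrong or disagreed**
- **Bearing grasp:** the first attempt closed above the bearing without gripping it. A slow touch on bare desk showed the fingertips about 25 mm behind the reported TCP at that opening, so I used that figure from then on.
- **Washer:** it was knocked toward the pump during the run, so I found it again. Two wrist views of it differed by about 4 mm; I used the closer one and the grasp was centred.

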